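# Load a pin blank into the heading dial and index it under the press

## Task

Take the plain round pin blank from the wooden rack and set it, tapered foot down, in the empty nest of the press's dial that stands next to the ram; push it down past its spring grip until it sits fully home on the backstop hidden in the nest, without forcing it. Then turn the dial one click by its pegs, clockwise seen from above, so that the blank stops under the ram, and let go. Leave the other things where they are, and do not turn the dial backwards or past that click.

Things in the scene. Friction and masses are not known exactly. Their poses are not given: they have to be found in the camera images.
- blank: Sizes here and below are in mm. The pin blank: plain straight bright-steel round bar, 20 in diameter and 105 long, 0.17 to 0.35 kg, with a 6 long taper at its foot (14 across at the end). It stands upright in one of the three holes of the rack, foot down, its top about 70 above the rack's top. Origin: centre of its foot's end face; z points up along it.
- blank_top (a point): Centre of the blank's flat top face, 105 above its foot.
- rack: Wooden block 75 x 235 x 50 mm high, fixed on the bench, with three round holes 35 deep and 24 wide in a row along its y axis, 78 apart. The blank, a drift and a chisel stand in them in any order. Origin: centre of its underside.
- press: Grey cast-iron bench press with the dial on its bed, fixed to the bench. Origin: on the dial's axis at bench height, z up. In its frame, in mm: ram and column on the +y side; the press head, 56 wide in x, overhangs the dial from y = 85 to y = 255 at z = 220 to 305, the column (66 wide) stands beyond y = 178; the nest to load starts at the angle 150 degrees from +x, counter-clockwise about z.
- dial_face (a point): Centre of the dial's face, 100 above the bench. The dial is a round aluminium plate 300 across with six nests and three turning pegs on a circle of radius 115; a hub cap 52 wide, 10 high (with a nut, 16) at its centre. Finished pins with round heads (35 wide, 15 high) fill the nest under the ram and the two clockwise after it; the nest to load and the two counter-clockwise of it are empty.
- dial (a joint): Angle of the dial (rad): 0 at the click where it starts, growing clockwise seen from above; clicks every 1.047 (60 degrees). It has no stop: it can be turned too far.
- roller_at (a point): Centre of the sprung detent roller (16 across) beside the rim, on the press, 69 above the bench. It holds each click: leaving one and entering the next each takes about 9 to 14 N sideways on a peg; between clicks the dial turns with 1 to 2 N and stays where it is left, half-way too; within 0.06 rad of a click the roller pulls it in and centres it.
- nest (a point): Centre of the mouth of the nest to load, level with the dial's face, on radius 115: the empty nest beside the ram, one click before it. Bore 21.6 wide, mouth funnelled to 29 wide over the top 6. The blank drops in freely for about 20; then two sprung balls grip it: 4 to 10 N downward slides it on, and it stays where it is left. It moves with the dial.
- nest_foot (a point): Lower end of that nest's bush, 60 below the dial's face. In it a backstop screw with a tip on stiff springs (backstop_tip_c0, 6 thick; it gives 1 mm per 20 N) ends the blank's travel. Its height differs each time and cannot be seen, only felt: 36 to 58 below the dial's face, so the blank at home stands 47 to 69 proud. Over 35 N on it, or 80 N between blank and dial in all, spoils its setting.
- peg_top (a point): Centre of the top of a turning peg: upright steel post, 16 in diameter, 45 high above the dial's face, on the radius 115 from the dial's axis, 90 degrees counter-clockwise of the nest to load. Moves with the dial. Two more like it stand 120 and 240 degrees from it.
- ram_nose (a point): Centre of the lower end of the square 24 wide ram, 190 above the bench, on the press; the blank must end straight under it. The press is tall: its column reaches 350, its ram and lever 400 above the bench.
- drift: tapered dark iron drift, 120 long, 21 thick in the middle, standing in another hole of the rack; leave it
- chisel: dark iron hardy chisel with a square shank and a wide blade, 124 long, standing in another hole of the rack; leave it
- hammer: hammer lying on the bench; leave it
- tin: closed dark iron tin, 72 across, 85 high; leave it
Things that resemble listed ones, but are neither listed nor needed, are in the scene too. Leave any blue or purple look-alike of the blank alone.

How it is judged:
On the way, in this order (a step that is already met when the one before it is completed fails the run):
1. the blank sits fully home on the backstop in its nest, the dial still at its first click (distance between backstop_tip_c0 and blank below 0.0045 m and value of joint dial between -0.08 and 0.08 rad), for 0.3 s.
2. the dial has clicked in at the next position (value of joint dial between 1.007 and 1.087 rad), for 0.2 s.
At the end, for the whole second after the job is handed in: The blank stands upright (within 0.08 rad) and still, fully home on its backstop (within 1.5 mm), the dial rests one click on (1.047 rad within 0.04), the blank's top under the ram's centre (within 8 mm) (all of step 2 and distance between backstop_tip_c0 and blank below 0.0045 m and angle between blank's own z axis and vertical below 0.08 rad and horizontal distance between blank_top and ram_nose below 0.008 m and linear speed of blank below 0.02 m/s); the robot touches nothing.
It fails at once if the blank pressed on the backstop with more than 35 N, or jammed on the dial with more than 80 N in all (contact force between blank and backstop_tip_c0 above 35 N or contact force between blank and dial above 80 N).
It fails at once if the dial turned backwards or well past the next click (value of joint dial below -0.2 rad or value of joint dial above 1.3 rad).
It fails at once if another thing on the bench or in the rack moved by more than 30 mm (distance of any of drift, chisel, hammer, tin from where it was at the start of the episode above 0.03 m).
It also fails if it takes over 67 s, if anything falls off the work surface, if the arm or the gripper's body presses on something with over 40 N, if the wrist force passes 120 N, or if a joint passes its speed limit or range.

## Robot

A 6-joint arm with a two-finger parallel gripper is mounted at the origin on the work surface. World frame = base frame: x ahead of the robot, y to its left, z up, the work surface at z = 0. Lengths are in m, angles in rad, forces in N, time in s.
With the tool pointing down it reaches from about 0.25 to 0.8 m from the base axis. Payload 3.9 kg.
Tool frame: the origin (TCP) lies at the very end of the fingers, on their centre line; the grasp point (between the pads) lies 19 mm behind it; z points along the fingers, y is the direction in which the jaws open and shut (so a half turn about z gives the same grasp; the last joint's range is limited). The gripper opens to 85 mm and grips with 20 to 120 N. Pads are 22 mm wide; open, the fingers measure 114 mm over their backs; the gripper's body (76 mm by 85 mm) begins 54 mm behind the grasp point. The pads swing forward as they close: fully open they stand 13 mm farther back than shut.
Start: joints at [1.186, 0.26, -0.138, 1.173, 0, 1.571], TCP at [0.197, 0.487, 0.231] pointing down, gripper open.
Joint ranges: [-2.78, 2.78], [-0.83, 1.72], [-1.28, 1.37], [-1.9, 2.12], [-1.57, 1.48], [-3.14, 3.14]. Speed limits (rad/s): [2.57, 2.57, 3.14, 3.14, 3.14, 3.14].

## Interface

Orientations are given as a rotation vector (axis times angle).
In Python, from plant import ctrl, viewer gives the robot as it stands.
- The arm moves only by the tool play_rows, never from a script. Its argument "moves" is a list of rows, each an object with "fingers": the finger opening in cm, from 0 to 8.54; "offset": the shift along the world's x, y, z in cm, a list of three; "turn": the turn, a rotation vector about the world's x, y, z in rad, a list of three. A call has 1 to 20 rows; each row is the pose to reach, as a shift and turn from the pose measured when the call began; what a row does not reach only later rows make up. A row lasts 1/12 s, in which the tool goes at most 41.7 mm and 7.16 degrees, less where a joint would pass 70% of its speed; a pose out of reach is approached as far as the arm can. A call with a gripper value outside its range is refused whole. The fingers move at their own pace and stop on an object; the grip force is fixed at half the most. Time passes only in rows, so rows that repeat a pose let the fingers close. It gives the time, the measured TCP pose, the force and the opening at its end, in the units of the state.
- ctrl.sense(): the state, without advancing time (a new reading comes with each control period).
- viewer.get_image(name): name is "scene" or "side" or "wrist"; returns the picture (480x640x3 uint8, red, green, blue); there is no depth.
- viewer.calibration(name): a dict with "fx", "fy", "cx", "cy" (pixels), "xyz" and "rotation" of the camera in the world; the wrist camera has in their place "mount" (4x4, takes a point from camera to tool coordinates, whose origin is the TCP and whose axes are the flange's). Camera axes: x right, y up, looking along -z (the intrinsics and any distortion apply to the point x, -y, -z); pixel columns grow to the right and rows downward; lengths in m; the calibration is good to about 2 mm. A picture is of the moment at which its call begins: read the wrist's pose just before it. calibration takes no time and is no camera call.
- ctrl.job_done(): hands the job in, once; it reports no verdict.
The state is a dict: "t": time; "qpos": joint angles; "qvel": joint speeds; "effort": joint torques, N m; "eef_pos": TCP position; "tcp_rot": TCP orientation; "force": force on the tool from outside, world axes, zero at the start; "moment": the same for the moment, N m; "grip_width": opening from 0.0 (shut) to 1.0 (fully open).
Only numpy, scipy, OpenCV 4.12 (cv2) and the standard library are available. Lean on these libraries where they do the work, as an engineer would, in place of code of your own. Each camera call takes 0.05 s, during which the arm holds its last target.

## Working session

There is one attempt and no reset: what is moved stays moved. The work goes in short steps, Python scripts to look and compute and a tool call to move; the robot and the scene stay as the last step left them, time stands still between calls to the robot, and variables do not carry over. Pictures are saved under pics/ and viewed, and the job is handed in when it is done.

Besides the shell and the picture viewer there is one more tool, called after "Call:" as a command line: name --argument value ..., lists and objects as JSON in quotes. play_rows: Moves the arm, as the interface text tells. Its arguments: {"type":"object","properties":{"moves":{"type":"array"}},"required":["moves"]}

```bash
ls; mkdir -p pics; python3 - <<'E'
from plant import ctrl, viewer
import cv2
s=ctrl.sense()
print({k:(v if not hasattr(v,'__len__') else [round(float(x),4) for x in v]) for k,v in s.items()})
for n in ["scene","side","wrist"]:
    im=viewer.get_image(n); cv2.imwrite(f"pics/{n}0.png",cv2.cvtColor(im,cv2.COLOR_RGB2BGR))
    print(n,viewer.calibration(n))
E
```

```text
pics
{'t': 0.0, 'qpos': [1.186, 0.2607, -0.1394, 1.1727, -0.0, 1.5708], 'qvel': [-0.0012, 0.0023, -0.0006, -0.0007, 0.002, -0.0011], 'effort': [-0.0009, -40.5678, 25.3923, 0.0187, 0.0001, -0.0], 'eef_pos': [0.1968, 0.4859, 0.2305], 'tcp_rot': [-0.6007, -3.0833, 0.003], 'force': [-0.6643, -0.3132, -0.1488], 'moment': [0.021, -0.0694, -0.0165], 'grip_width': 0.9998914167622673}
scene {'fx': 593.9553222021324, 'fy': 593.9553222021324, 'cx': 314.7587578693095, 'cy': 245.1552503287025, 'xyz': array([1.37902993, 0.01024536, 1.11976381]), 'rotation': array([0.53918227, 0.60922487, 1.63071006])}
side {'fx': 585.3168293872169, 'fy': 585.3168293872169, 'cx': 317.1305102331079, 'cy': 230.36961251015472, 'xyz': array([ 0.12196212, -1.00587773,  0.84818492]), 'rotation': array([ 0.9337928 , -0.19945556, -0.41722001])}
wrist {'fx': 382.4206946681759, 'fy': 382.4206946681759, 'cx': 323.75232662809407, 'cy': 241.4944240730183, 'mount': array([[ 9.90634168e-04,  9.53486047e-01,  3.01435528e-01,
         7.68776588e-02],
       [ 9.99999321e-01, -7.59742135e-04, -8.83207008e-04,
        -7.11957163e-04],
       [-6.13112287e-04,  3.01436199e-01, -9.53486152e-01,
        -1.41581352e-01],
       [ 0.00000000e+00,  0.00000000e+00,  0.00000000e+00,
         1.00000000e+00]])}
```

View pics/scene0.png

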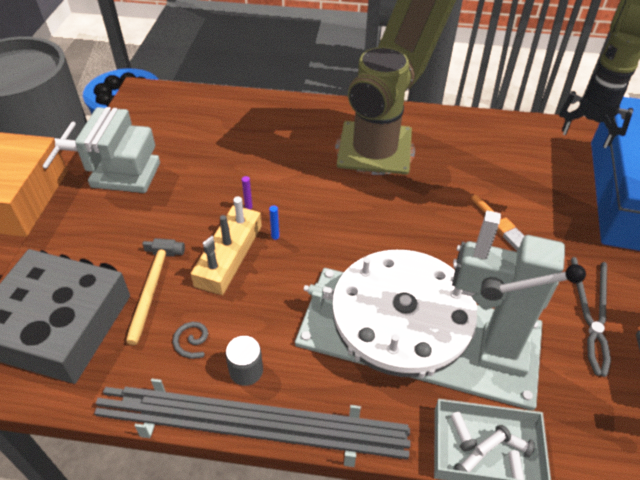

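View pics/side0.png

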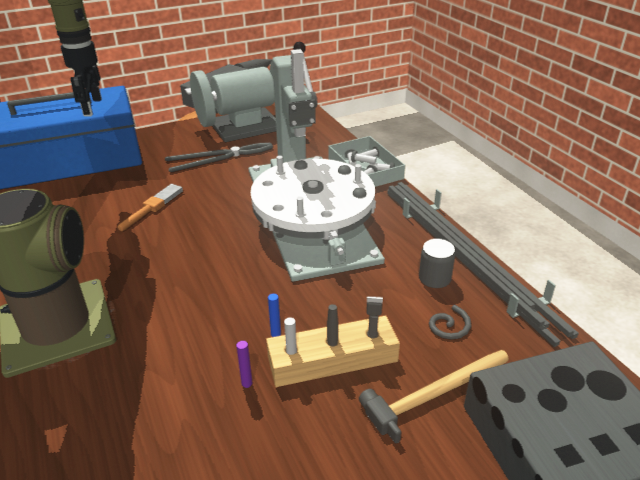

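View pics/wrist0.png

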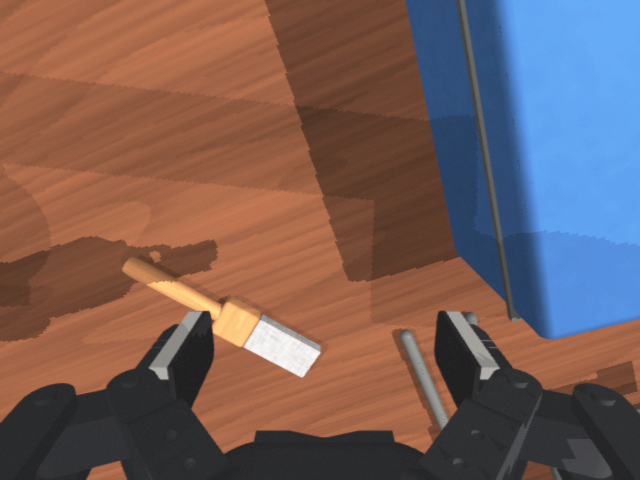

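The scene shows three upright candidates: purple (scene 247,190 / side 245,365), blue (274,222 / 274,315) and a bright-steel pin in the rack's near-robot hole (239,210 / 291,335). The steel pin fits the description. I'll enlarge to confirm it and to read pixels.

```bash
cat > h.py <<'E'
import numpy as np, cv2
from scipy.spatial.transform import Rotation as R
from plant import ctrl, viewer
def cam(n):
    c=viewer.calibration(n)
    if 'mount' in c:
        s=ctrl.sense(); T=np.eye(4); T[:3,:3]=R.from_rotvec(s['tcp_rot']).as_matrix(); T[:3,3]=s['eef_pos']
        M=T@c['mount']; return c,M[:3,3],M[:3,:3]
    return c,np.array(c['xyz']),R.from_rotvec(c['rotation']).as_matrix()
def ray(C,u,v):
    c,p,r=C; d=r@np.array([(u-c['cx'])/c['fx'],-(v-c['cy'])/c['fy'],-1.0]); return p,d
def atz(C,u,v,z):
    p,d=ray(C,u,v); return p+d*(z-p[2])/d[2]
def proj(C,X):
    c,p,r=C; q=r.T@(np.array(X,float)-p); return c['cx']-c['fx']*q[0]/q[2], c['cy']+c['fy']*q[1]/q[2]
def crop(im,x0,y0,x1,y1,k,name):
    cv2.imwrite(name,cv2.resize(im[y0:y1,x0:x1],None,fx=k,fy=k,interpolation=cv2.INTER_CUBIC))
def state():
    s=ctrl.sense(); print({k:(round(float(v),4) if not hasattr(v,'__len__') else [round(float(x),4) for x in v]) for k,v in s.items() if k in('t','eef_pos','tcp_rot','force','grip_width','qpos')}); return s
E
python3 - <<'E'
from h import *
a=cv2.imread('pics/scene0.png');b=cv2.imread('pics/side0.png')
crop(a,180,170,300,300,4.5,'pics/c1.png'); crop(a,295,225,495,385,4,'pics/c2.png')
crop(b,220,270,420,400,4,'pics/c3.png'); crop(b,230,130,400,290,3.7,'pics/c4.png')
print(viewer.calibration('scene').keys())
C=cam('scene');D=cam('side')
print(atz(C,239,199,.120),atz(D,291,320,.120))
E
```

```text
dict_keys(['fx', 'fy', 'cx', 'cy', 'xyz', 'rotation'])
[ 0.38825651 -0.30630863  0.12      ] [ 0.39244753 -0.31132646  0.12      ]
```

View pics/c1.png

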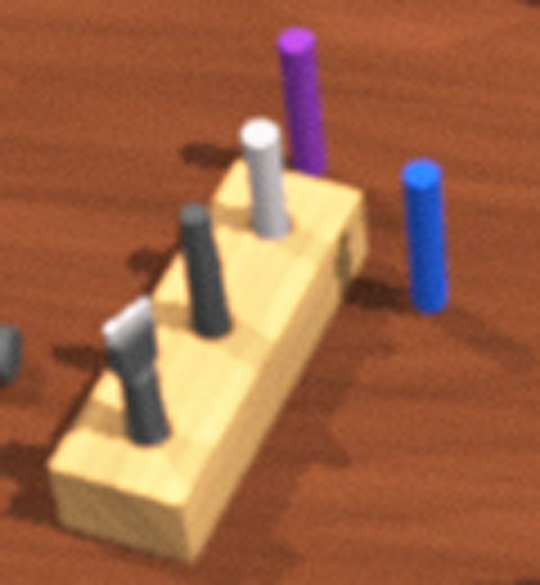

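View pics/c2.png

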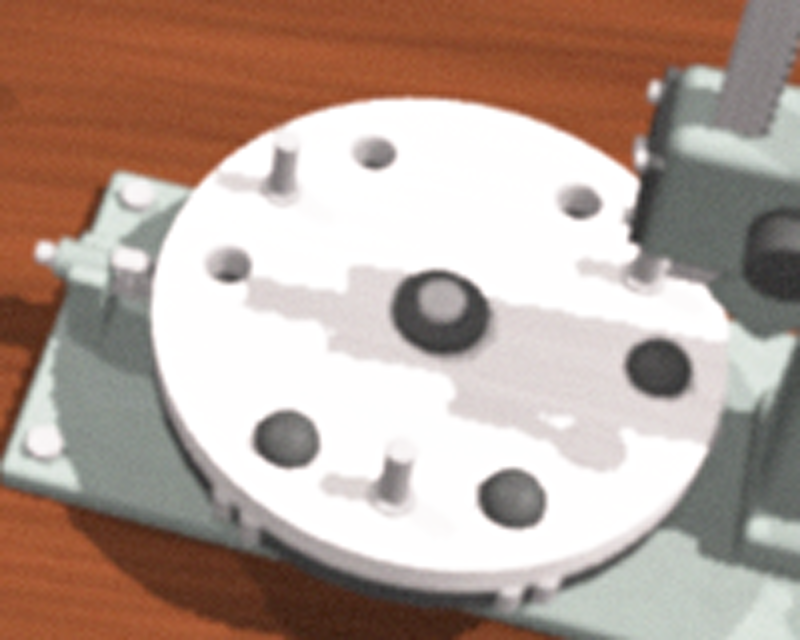

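View pics/c3.png

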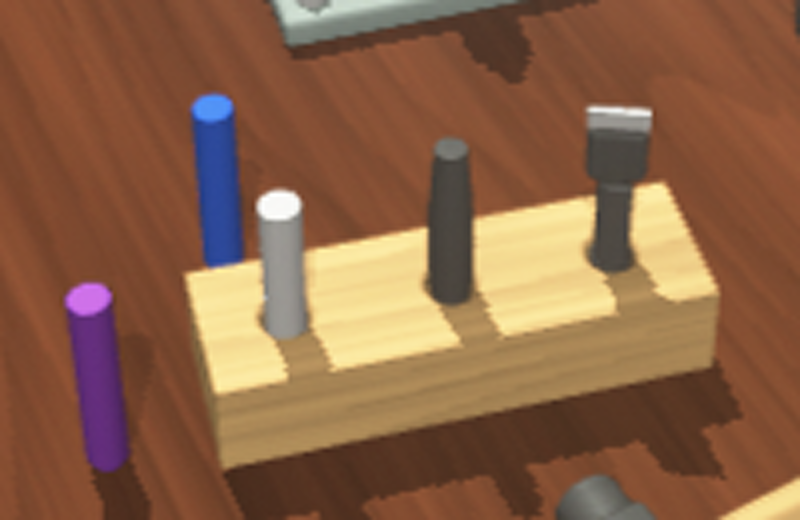

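View pics/c4.png

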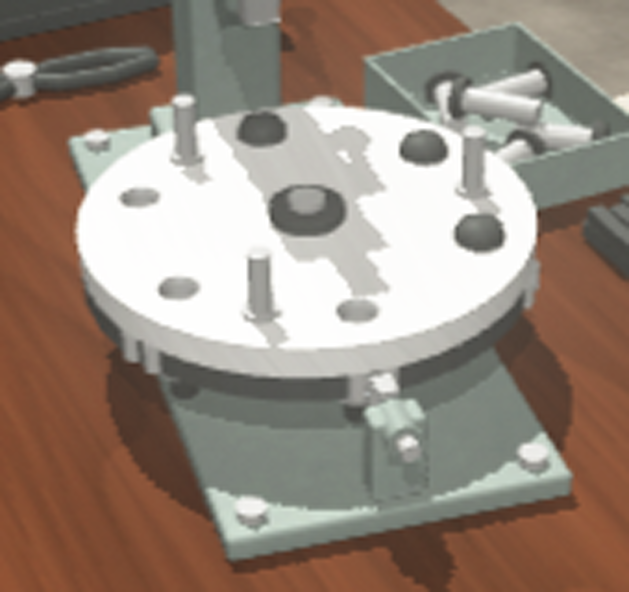

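The crops confirm it: the plain bright-steel round pin is in the rack's hole nearest the robot. The drift is in the middle and the chisel is far away. Next I fit the press pose and the blank.

```bash
python3 - <<'E'
from h import *
from scipy.optimize import least_squares
C=cam('scene');D=cam('side')
s=lambda u,v:(295+u/4,225+v/4); d=lambda u,v:(230+u/3.7,130+v/3.7)
obs=[(C,150,.1,s(579,202)),(C,210,.1,s(374,154)),(C,270,.1,s(229,266)),(C,240,.145,s(287,138)),(C,0,.145,s(402,447)),
(D,150,.1,d(139,197)),(D,210,.1,d(178,288)),(D,270,.1,d(357,311)),(D,240,.145,d(259,255)),(D,120,.145,d(183,101)),(D,0,.145,d(474,133))]
def P(p,a,z): a=np.radians(a)+p[2]; return [p[0]+.115*np.cos(a),p[1]+.115*np.sin(a),z]
f=lambda p,o=obs:np.concatenate([np.subtract(proj(c,P(p,a,z)),q) for c,a,z,q in o])
for o in (obs,obs[:5],obs[5:]):
    r=least_squares(f,[.55,.1,0.],args=(o,)); print(r.x,np.round(r.fun.reshape(-1,2),1).tolist())
p=least_squares(f,[.55,.1,0.]).x
for n,a in(('nest',150),('ram',90),('peg240',240),('peg120',120),('peg0',0)):print(n,np.round(P(p,a,.1),4))
# blank: top & visible foot at rack top
b=[(C,.12,(180+260/4.5,170+133/4.5)),(D,.12,(220+279/4,270+206/4))]
for c,z,q in b: print(atz(c,*q,z))
# rack corners at z=.05 
for q in [(187,272),(668,183),(718,291),(221,393)]: print('side',atz(D,220+q[0]/4,270+q[1]/4,.05))
for q in [(243,160),(366,190),(190,508),(50,465)]: print('scene',atz(C,180+q[0]/4.5,170+q[1]/4.5,.05))
for q,z in [((296,38),.11),((314,172),.0),((421,168),.11),((428,308),0)]: print('dec sc',atz(C,180+q[0]/4.5,170+q[1]/4.5,z))
for q,z in [((90,296),.11),((110,466),.0),((213,105),.11)]: print('dec sd',atz(D,220+q[0]/4,270+q[1]/4,z))
for q in [(451,148)]:print('drift',atz(D,220+q[0]/4,270+q[1]/4,.135))
E
```

```text
[ 0.62743931  0.10133998 -0.16219217] [[-0.6, -0.0], [-0.7, -0.3], [-0.9, -0.4], [-0.4, 0.2], [-0.6, 0.5], [-0.2, -0.6], [-0.2, -0.7], [-0.3, -0.8], [-0.5, -1.7], [-0.3, -1.0], [-0.5, -1.2]]
[ 0.62717158  0.10269126 -0.16159982] [[0.0, -0.1], [-0.1, -0.3], [-0.3, -0.4], [0.2, 0.2], [0.1, 0.5]]
[ 0.62631437  0.09691681 -0.16425884] [[0.1, 0.3], [0.0, 0.4], [0.1, 0.3], [-0.2, -0.7], [0.0, -0.2], [0.0, -0.2]]
nest [0.5384 0.1742 0.1   ]
ram [0.646  0.2148 0.1   ]
peg240 [0.5546 0.0123 0.1   ]
peg120 [0.5868 0.2089 0.1   ]
peg0 [0.7409 0.0828 0.1   ]
[ 0.39054931 -0.30878241  0.12      ]
[ 0.38900202 -0.31376651  0.12      ]
side [ 0.35904623 -0.26804645  0.05      ]
side [ 0.59006606 -0.31621753  0.05      ]
side [ 0.57405885 -0.38714262  0.05      ]
side [ 0.34576364 -0.34249279  0.05      ]
scene [ 0.34405109 -0.33572973  0.05      ]
scene [ 0.35718335 -0.26229528  0.05      ]
scene [ 0.59032504 -0.30549046  0.05      ]
scene [ 0.57366528 -0.38280862  0.05      ]
dec sc [ 0.30380722 -0.3090942   0.11      ]
dec sc [ 0.29932927 -0.30827281  0.        ]
dec sc [ 0.39412321 -0.22131442  0.11      ]
dec sc [ 0.39558611 -0.22208967  0.        ]
dec sd [ 0.29894549 -0.31824659  0.11      ]
dec sd [ 2.98375972e-01 -3.18365378e-01  1.11022302e-16]
dec sd [ 0.39133275 -0.22948932  0.11      ]
drift [ 0.46591069 -0.32849548  0.135     ]
```

Both cameras agree on the layout to about 5 mm; I'll refine with the wrist camera. The jaws will lie along world y, with the camera on the robot side. First I look at the dial from a spot clear of the press head.

Call:
play_rows --moves '[{"fingers":5,"offset":[24.3,-35.6,5],"turn":[0,0,0.385]},{"fingers":5,"offset":[24.3,-35.6,5],"turn":[0,0,0.385]},{"fingers":5,"offset":[24.3,-35.6,5],"turn":[0,0,0.385]},{"fingers":5,"offset":[24.3,-35.6,5],"turn":[0,0,0.385]},{"fingers":5,"offset":[24.3,-35.6,5],"turn":[0,0,0.385]},{"fingers":5,"offset":[24.3,-35.6,5],"turn":[0,0,0.385]},{"fingers":5,"offset":[24.3,-35.6,5],"turn":[0,0,0.385]},{"fingers":5,"offset":[24.3,-35.6,5],"turn":[0,0,0.385]},{"fingers":5,"offset":[24.3,-35.6,5],"turn":[0,0,0.385]},{"fingers":5,"offset":[24.3,-35.6,5],"turn":[0,0,0.385]},{"fingers":5,"offset":[24.3,-35.6,5],"turn":[0,0,0.385]},{"fingers":5,"offset":[24.3,-35.6,5],"turn":[0,0,0.385]},{"fingers":5,"offset":[24.3,-35.6,5],"turn":[0,0,0.385]},{"fingers":5,"offset":[24.3,-35.6,5],"turn":[0,0,0.385]},{"fingers":5,"offset":[24.3,-35.6,5],"turn":[0,0,0.385]}]'

```text
t: 1.4
eef_pos: [0.4391, 0.1308, 0.2803]
tcp_rot: [0.002, -3.141, 0.002]
force: [-1.3, -0.4, -0.1]
grip_width: 0.588
```

```bash
python3 - <<'E'
from h import *
s=state(); C=cam('wrist'); im=viewer.get_image('wrist'); cv2.imwrite('pics/w1.png',cv2.cvtColor(im,cv2.COLOR_RGB2BGR))
import pickle; pickle.dump(C,open('w1.pkl','wb'))
p=[.6274,.1013,-.162]
for a,z in ((150,.1),(210,.1),(270,.1),(240,.145),(120,.145),(0,.145)):
    t=np.radians(a)+p[2]; print(a,np.round(proj(C,[p[0]+.115*np.cos(t),p[1]+.115*np.sin(t),z]),1))
E
```

```text
{'t': 1.4, 'qpos': [0.2904, 0.1285, -0.1792, 1.2646, -0.0011, 0.2888], 'eef_pos': [0.4391, 0.1308, 0.2803], 'tcp_rot': [0.0025, -3.1405, 0.0023], 'force': [-1.2503, -0.3764, -0.0642], 'grip_width': 0.5878}
150 [370.3 317.4]
210 [248.6 299.2]
270 [180.6 380.1]
240 [183.5 360.3]
120 [414.1 392.8]
0 [275.1 522.6]
```

View pics/w1.png

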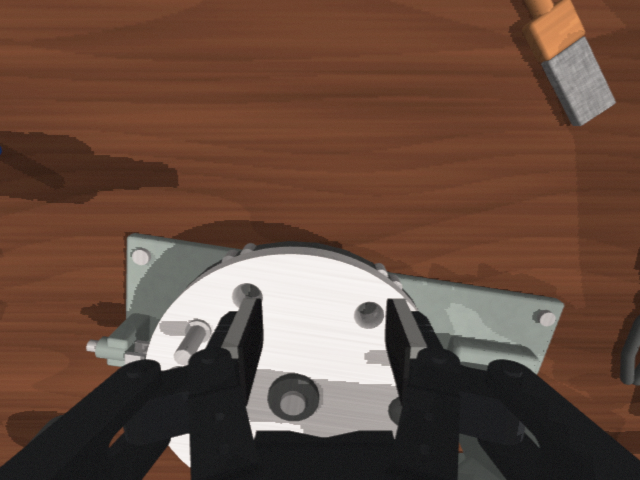

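```bash
python3 - <<'E'
from h import *
a=cv2.imread('pics/w1.png'); crop(a,150,270,400,430,3.2,'pics/w1c.png')
E
```

```text
(no output)
```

View pics/w1c.png

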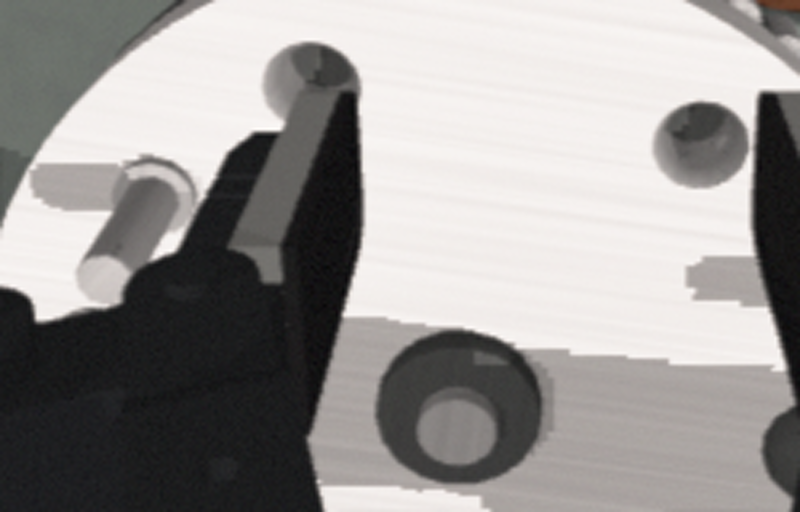

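```bash
python3 - <<'E'
from h import *
from scipy.optimize import least_squares
import pickle; C=pickle.load(open('w1.pkl','rb'))
o=[(150,.115,.1,(369.1,315.3)),(210,.115,.1,(247.2,296.9)),(240,.115,.145,(182.5,357.2)),(0,0,.116,(292.8,402.8))]
def P(p,a,r,z): a=np.radians(a)+p[2]; return [p[0]+r*np.cos(a),p[1]+r*np.sin(a),z]
r=least_squares(lambda p:np.concatenate([np.subtract(proj(C,P(p,a,rr,z)),q) for a,rr,z,q in o]),[.627,.101,-.16])
print(r.x,r.fun.round(1)); p=r.x
for a in(150,240,90): print(a,np.round(P(p,a,.115,.1),4))
for a,rr,z,q in o: print(a,np.round(atz(C,*q,z),4))
E
```

```text
[ 0.62432396  0.10044916 -0.16159083] [ 0.3 -0.8  0.3 -0.7 -0.4 -0.  -0.1  1.8]
150 [0.5353 0.1732 0.1   ]
240 [0.5515 0.0114 0.1   ]
90 [0.6428 0.214  0.1   ]
150 [0.5361 0.1729 0.1   ]
210 [0.5175 0.0594 0.1   ]
240 [0.5516 0.0118 0.145 ]
0 [0.6222 0.1006 0.116 ]
```

Call:
play_rows --moves '[{"fingers":5,"offset":[-5.9,-44.2,-3],"turn":[0,0,0]},{"fingers":5,"offset":[-5.9,-44.2,-3],"turn":[0,0,0]},{"fingers":5,"offset":[-5.9,-44.2,-3],"turn":[0,0,0]},{"fingers":5,"offset":[-5.9,-44.2,-3],"turn":[0,0,0]},{"fingers":5,"offset":[-5.9,-44.2,-3],"turn":[0,0,0]},{"fingers":5,"offset":[-5.9,-44.2,-3],"turn":[0,0,0]},{"fingers":5,"offset":[-5.9,-44.2,-3],"turn":[0,0,0]},{"fingers":5,"offset":[-5.9,-44.2,-3],"turn":[0,0,0]},{"fingers":5,"offset":[-5.9,-44.2,-3],"turn":[0,0,0]},{"fingers":5,"offset":[-5.9,-44.2,-3],"turn":[0,0,0]},{"fingers":5,"offset":[-5.9,-44.2,-3],"turn":[0,0,0]},{"fingers":5,"offset":[-5.9,-44.2,-3],"turn":[0,0,0]},{"fingers":5,"offset":[-5.9,-44.2,-3],"turn":[0,0,0]},{"fingers":5,"offset":[-5.9,-44.2,-3],"turn":[0,0,0]}]'

```text
t: 2.62
eef_pos: [0.3801, -0.3096, 0.2502]
tcp_rot: [0.005, -3.14, 0.0]
force: [-0.4, 1.0, 0.6]
grip_width: 0.583
```

```bash
python3 - <<'E'
from h import *
s=state(); C=cam('wrist'); im=cv2.cvtColor(viewer.get_image('wrist'),cv2.COLOR_RGB2BGR); cv2.imwrite('pics/w2.png',im)
import pickle; pickle.dump(C,open('w2.pkl','wb'))
q=proj(C,[.39,-.311,.12]);print(q)
E
```

```text
{'t': 2.6167, 'qpos': [-0.6828, 0.1936, -0.1772, 1.201, -0.0011, -0.6862], 'eef_pos': [0.3801, -0.3096, 0.2502], 'tcp_rot': [0.0053, -3.1402, 0.0004], 'force': [-0.3733, 1.0477, 0.6429], 'grip_width': 0.5826}
(np.float64(322.6155166898446), np.float64(243.06379811020818))
```

View pics/w2.png

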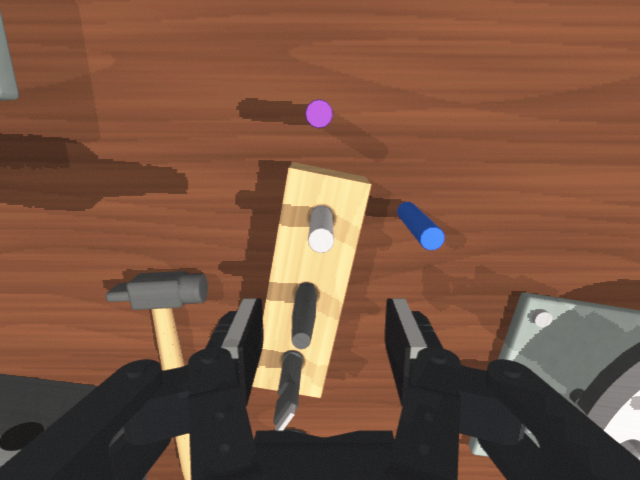

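```bash
python3 - <<'E'
from h import *
import pickle; C=pickle.load(open('w2.pkl','rb'))
print(atz(C,321,240.5,.12),atz(C,319,113.5,.105),atz(C,432,238,.11))
im=cv2.imread('pics/w2.png'); crop(im,270,190,370,290,6,'pics/w2c.png')
E
```

```text
[ 0.38800105 -0.31220998  0.12      ] [ 0.29804016 -0.31393104  0.105     ] [ 0.38873547 -0.22674557  0.11      ]
```

View pics/w2c.png

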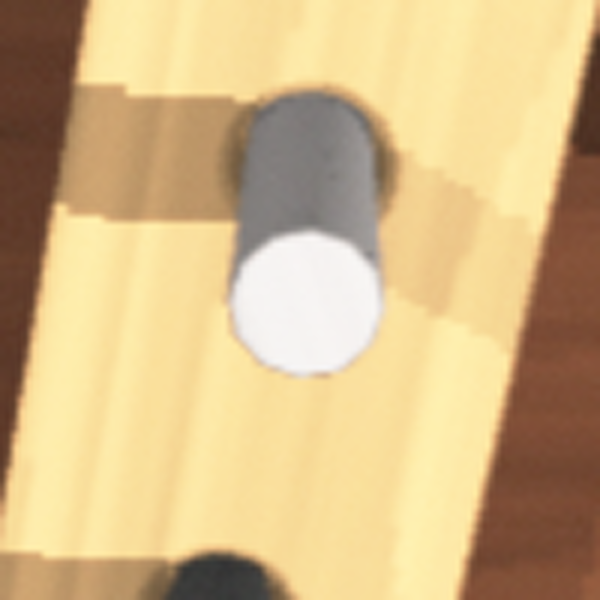

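The wrist view shows the blank's top at (321,240), giving (0.388, −0.312). That agrees with the scene estimate, so I go down and grip near the top.

Call:
play_rows --moves '[{"fingers":5,"offset":[0.8,-0.25,0],"turn":[0,0,0]},{"fingers":5,"offset":[0.8,-0.25,-4],"turn":[0,0,0]},{"fingers":5,"offset":[0.8,-0.25,-8],"turn":[0,0,0]},{"fingers":5,"offset":[0.8,-0.25,-12],"turn":[0,0,0]},{"fingers":5,"offset":[0.8,-0.25,-15],"turn":[0,0,0]},{"fingers":5,"offset":[0.8,-0.25,-16.3],"turn":[0,0,0]},{"fingers":5,"offset":[0.8,-0.25,-16.3],"turn":[0,0,0]},{"fingers":3,"offset":[0.8,-0.25,-16.3],"turn":[0,0,0]},{"fingers":1.5,"offset":[0.8,-0.25,-16.3],"turn":[0,0,0]},{"fingers":1.5,"offset":[0.8,-0.25,-16.3],"turn":[0,0,0]},{"fingers":1.5,"offset":[0.8,-0.25,-16.3],"turn":[0,0,0]},{"fingers":1.5,"offset":[0.8,-0.25,-16.3],"turn":[0,0,0]},{"fingers":1.5,"offset":[0.8,-0.25,-16.3],"turn":[0,0,0]},{"fingers":1.5,"offset":[0.8,-0.25,-16.3],"turn":[0,0,0]}]'

```text
t: 3.83
eef_pos: [0.3898, -0.3124, 0.0892]
tcp_rot: [-0.007, 3.139, -0.003]
force: [0.3, 1.9, 7.1]
grip_width: 0.216
```

```bash
python3 - <<'E'
from h import *
s=state(); C=cam('wrist'); im=cv2.cvtColor(viewer.get_image('wrist'),cv2.COLOR_RGB2BGR); cv2.imwrite('pics/w3.png',im)
im=cv2.cvtColor(viewer.get_image('side'),cv2.COLOR_RGB2BGR); crop(im,200,230,420,400,3.5,'pics/s3.png')
E
```

```text
{'t': 3.8333, 'qpos': [-0.6757, 0.3219, -0.4501, 0.7956, 0.0002, -0.68], 'eef_pos': [0.3898, -0.3124, 0.0892], 'tcp_rot': [-0.0068, 3.139, -0.0029], 'force': [0.2782, 1.8993, 7.1015], 'grip_width': 0.2162}
```

View pics/w3.png

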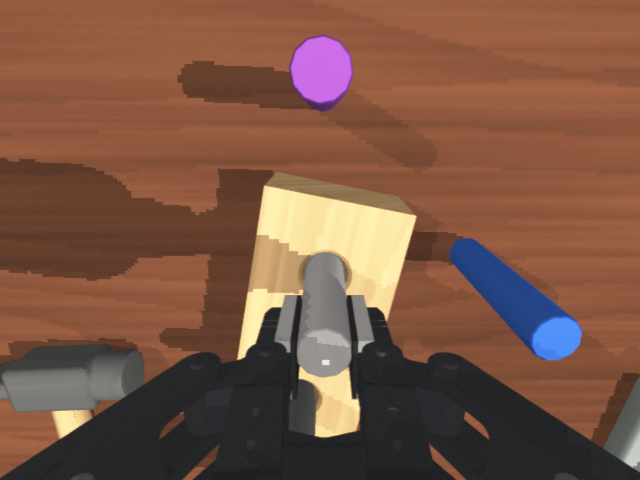

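View pics/s3.png

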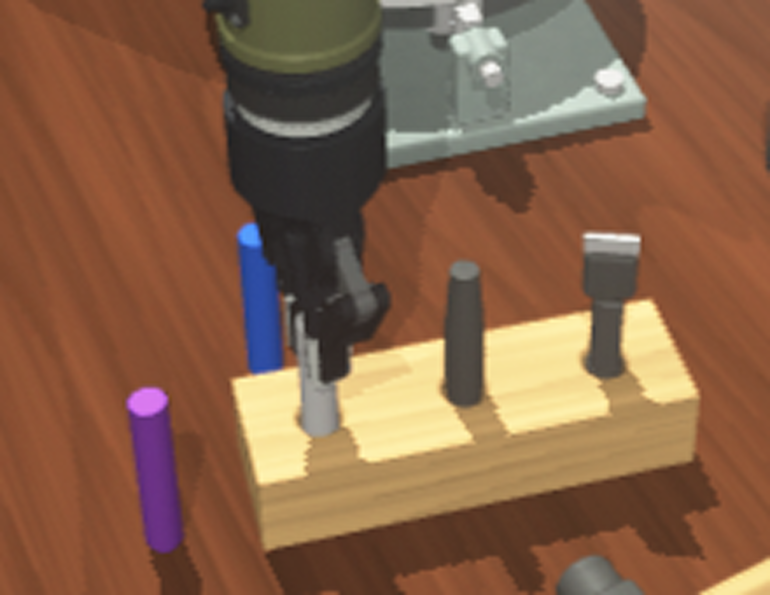

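Gripped: the fingers close on the bright pin with its top about 31 mm above the TCP, and purple, blue, drift and chisel are undisturbed. I lift it and carry it to above the nest.

Call:
play_rows --moves '[{"fingers":1.5,"offset":[0,0,3],"turn":[0,0,0]},{"fingers":1.5,"offset":[0,0,6.5],"turn":[0,0,0]},{"fingers":1.5,"offset":[0,0,10],"turn":[0,0,0]},{"fingers":1.5,"offset":[0,0,13.5],"turn":[0,0,0]},{"fingers":1.5,"offset":[0,0,15],"turn":[0,0,0]},{"fingers":1.5,"offset":[14.5,48.5,15],"turn":[0,0,0]},{"fingers":1.5,"offset":[14.5,48.5,15],"turn":[0,0,0]},{"fingers":1.5,"offset":[14.5,48.5,15],"turn":[0,0,0]},{"fingers":1.5,"offset":[14.5,48.5,15],"turn":[0,0,0]},{"fingers":1.5,"offset":[14.5,48.5,15],"turn":[0,0,0]},{"fingers":1.5,"offset":[14.5,48.5,15],"turn":[0,0,0]},{"fingers":1.5,"offset":[14.5,48.5,15],"turn":[0,0,0]},{"fingers":1.5,"offset":[14.5,48.5,15],"turn":[0,0,0]},{"fingers":1.5,"offset":[14.5,48.5,15],"turn":[0,0,0]},{"fingers":1.5,"offset":[14.5,48.5,15],"turn":[0,0,0]},{"fingers":1.5,"offset":[14.5,48.5,15],"turn":[0,0,0]},{"fingers":1.5,"offset":[14.5,48.5,15],"turn":[0,0,0]},{"fingers":1.5,"offset":[14.5,48.5,15],"turn":[0,0,0]},{"fingers":1.5,"offset":[14.5,48.5,15],"turn":[0,0,0]},{"fingers":1.5,"offset":[14.5,48.5,15],"turn":[0,0,0]}]'

```text
t: 5.6
eef_pos: [0.5343, 0.1724, 0.2388]
tcp_rot: [-0.008, 3.14, -0.005]
force: [0.0, 0.1, -3.3]
grip_width: 0.214
```

```bash
python3 - <<'E'
from h import *
import pickle
s=state()
CC={}
for n in('wrist','side','scene'):
    CC[n]=cam(n); im=cv2.cvtColor(viewer.get_image(n),cv2.COLOR_RGB2BGR); cv2.imwrite(f'pics/{n}4.png',im)
    if n!='wrist': 
        x,y=map(int,proj(CC[n],[.536,.173,.14])); crop(im,x-70,y-60,x+70,y+60,5,f'pics/{n}4c.png'); print(n,x-70,y-60)
pickle.dump(CC,open('w4.pkl','wb'))
E
```

```text
{'t': 5.6, 'qpos': [0.3142, 0.3197, -0.0335, 1.2173, -0.0035, 0.3088], 'eef_pos': [0.5343, 0.1724, 0.2388], 'tcp_rot': [-0.0084, 3.1402, -0.0051], 'force': [0.0133, 0.0974, -3.3185], 'grip_width': 0.2145}
side 195 108
scene 371 202
```

View pics/wrist4.png

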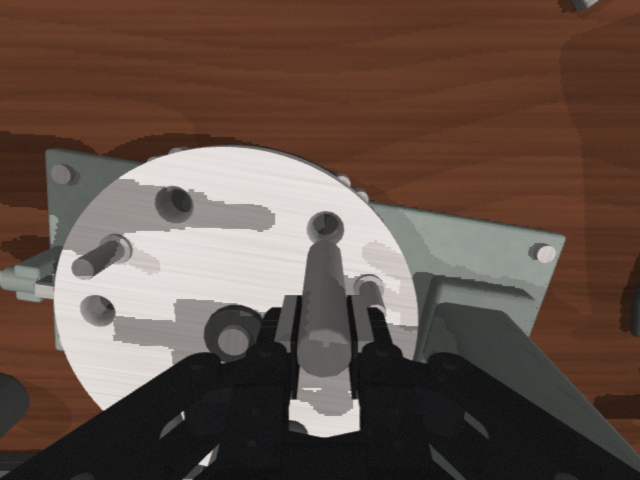

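View pics/side4c.png

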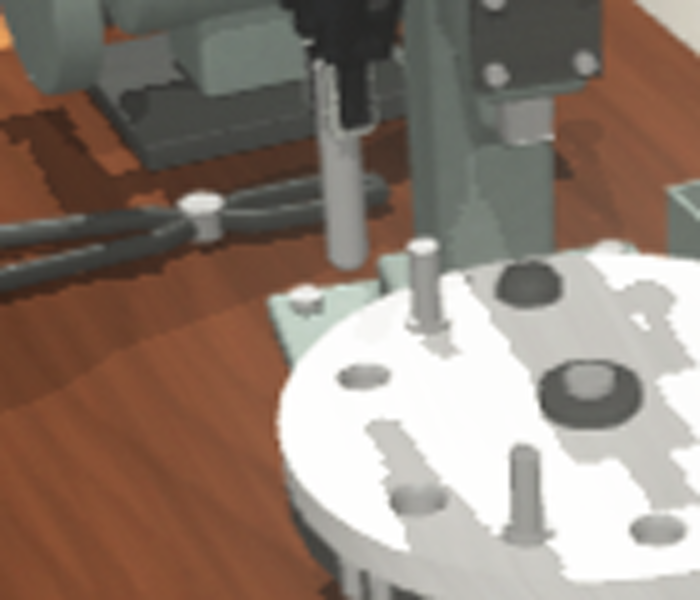

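View pics/scene4c.png

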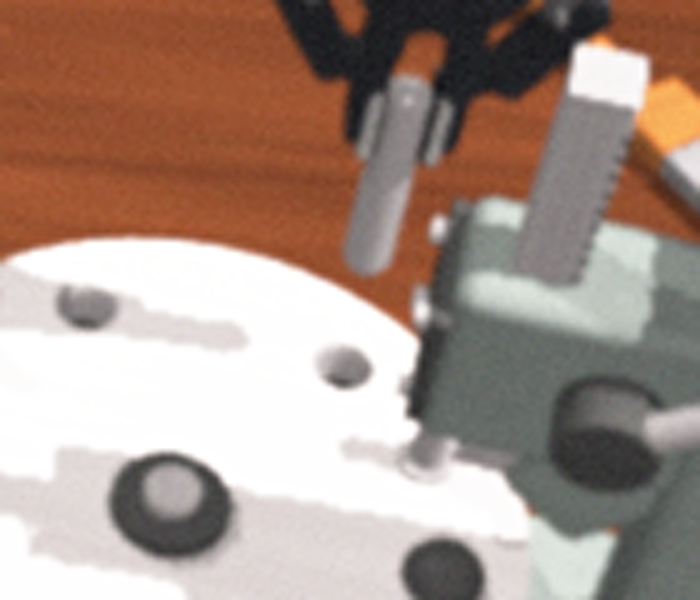

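```bash
python3 - <<'E'
from h import *
import pickle
CC=pickle.load(open('w4.pkl','rb'))
for n,o,foot,nest,peg in(('side',(195,108),(347,262),(363,377),None),('scene',(371,202),(367,264),(344,366),None)):
    C=CC[n]; pf=(o[0]+foot[0]/5,o[1]+foot[1]/5); pn=(o[0]+nest[0]/5,o[1]+nest[1]/5)
    print(n,'foot',atz(C,*pf,.165),'nest',atz(C,*pn,.1)); 
    print('  exp foot px',[((a-b)*5) for a,b in zip(proj(C,[.5343,.1724,.165]),o)])
    for z in(.165,.19,.215,.24):print([ (a-b)*5 for a,b in zip(proj(C,[.5343,.1724,z]),o)],end=' ')
C=CC['wrist']; print('wr nest',atz(C,325,226.5,.1),'210',atz(C,174.5,204,.1),'270',atz(C,98,310,.1),proj(C,[.5343,.1724,.165]),proj(C,[.5343,.1724,.27]))
im=cv2.imread('pics/wrist4.png'); crop(im,270,190,390,390,3,'pics/w4c.png')
E
```

```text
side foot [0.53396706 0.1713947  0.165     ] nest [0.53763209 0.17071755 0.1       ]
  exp foot px [np.float64(346.88433321975424), np.float64(260.939179058293)]
[np.float64(346.88433321975424), np.float64(260.939179058293)] [np.float64(343.46150449670745), np.float64(214.61843187286874)] [np.float64(339.96616315248673), np.float64(167.31637973036896)] [np.float64(336.39598024815825), np.float64(119.00150536823048)] scene foot [0.5341122  0.17455309 0.165     ] nest [0.53743059 0.17555034 0.1       ]
  exp foot px [np.float64(361.86301938449617), np.float64(263.7707001010648)]
[np.float64(361.86301938449617), np.float64(263.7707001010648)] [np.float64(372.03714051606624), np.float64(224.87786255501305)] [np.float64(382.52489321608437), np.float64(184.78609868567062)] [np.float64(393.3410067092254), np.float64(143.4391027605797)] wr nest [0.53403718 0.17242229 0.1       ] 210 [0.51742984 0.05994521 0.1       ] 270 [ 0.60604718 -0.01248199  0.1       ] (np.float64(324.9956818444555), np.float64(255.80622794351328)) (np.float64(325.09636452480015), np.float64(361.6115583121227))
```

View pics/w4c.png

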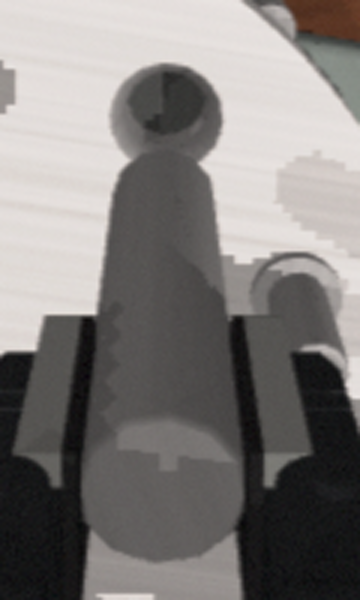

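In both outside views the nest lies about 3 mm in +x of the foot and 0 in y, and the wrist view gives about 2 mm. I correct by +2.7 mm in x and lower gently into the funnel.

Call:
play_rows --moves '[{"fingers":1.5,"offset":[0.27,0.02,0],"turn":[0,0,0]},{"fingers":1.5,"offset":[0.27,0.02,-2],"turn":[0,0,0]},{"fingers":1.5,"offset":[0.27,0.02,-4],"turn":[0,0,0]},{"fingers":1.5,"offset":[0.27,0.02,-5.5],"turn":[0,0,0]},{"fingers":1.5,"offset":[0.27,0.02,-6.2],"turn":[0,0,0]},{"fingers":1.5,"offset":[0.27,0.02,-6.5],"turn":[0,0,0]},{"fingers":1.5,"offset":[0.27,0.02,-6.8],"turn":[0,0,0]},{"fingers":1.5,"offset":[0.27,0.02,-6.8],"turn":[0,0,0]}]'

```text
t: 6.42
eef_pos: [0.5373, 0.1709, 0.1716]
tcp_rot: [-0.003, 3.139, -0.004]
force: [-1.0, 1.0, -3.0]
grip_width: 0.217
```

```bash
python3 - <<'E'
from h import *
s=state()
for n in('side','scene'):
    C=cam(n); im=cv2.cvtColor(viewer.get_image(n),cv2.COLOR_RGB2BGR)
    x,y=map(int,proj(C,[.536,.173,.11])); crop(im,x-50,y-50,x+50,y+50,6,f'pics/{n}5c.png')
E
```

```text
{'t': 6.4167, 'qpos': [0.3097, 0.3553, -0.159, 1.0547, -0.0031, 0.3079], 'eef_pos': [0.5373, 0.1709, 0.1716], 'tcp_rot': [-0.0028, 3.1389, -0.0037], 'force': [-1.0245, 0.9629, -2.9658], 'grip_width': 0.2174}
```

View pics/side5c.png

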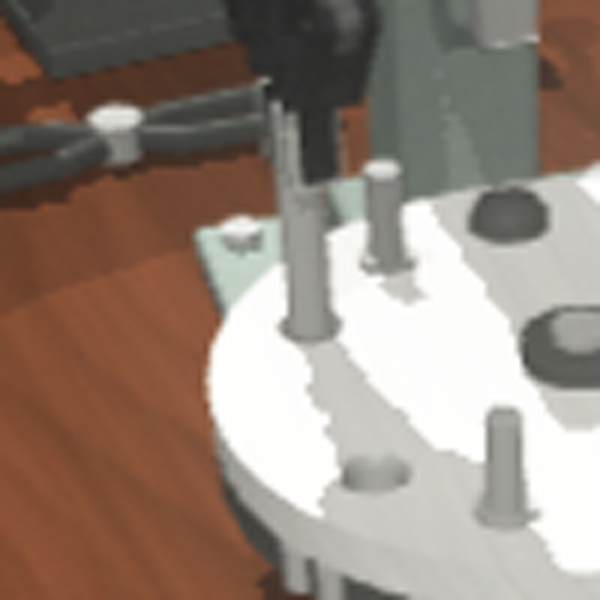

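View pics/scene5c.png

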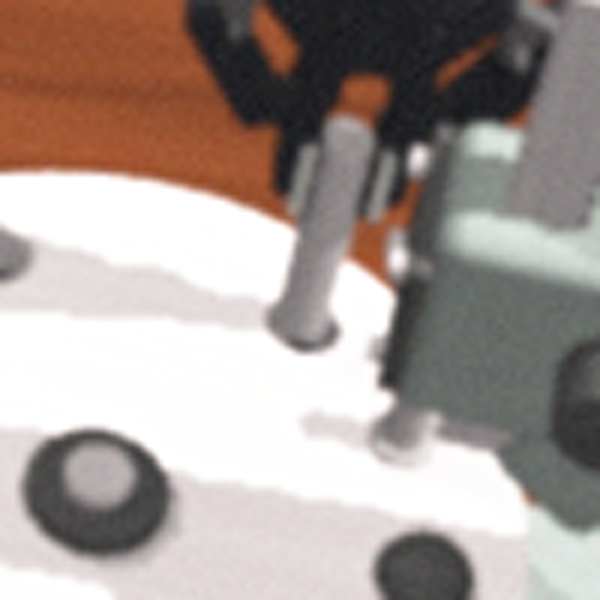

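The foot is in the funnel in both views (side ~309,325; scene ~305,325 in the crops) and side forces are near zero. I go on down the free part slowly.

Call:
play_rows --moves '[{"fingers":1.5,"offset":[0,0,-0.2],"turn":[0,0,0]},{"fingers":1.5,"offset":[0,0,-0.4],"turn":[0,0,0]},{"fingers":1.5,"offset":[0,0,-0.6],"turn":[0,0,0]},{"fingers":1.5,"offset":[0,0,-0.6],"turn":[0,0,0]}]'

```text
t: 6.85
eef_pos: [0.5374, 0.1713, 0.1659]
tcp_rot: [-0.004, 3.138, -0.003]
force: [-0.7, -0.7, -3.8]
grip_width: 0.216
```

Call:
play_rows --moves '[{"fingers":1.5,"offset":[0,0,-0.2],"turn":[0,0,0]},{"fingers":1.5,"offset":[0,0,-0.4],"turn":[0,0,0]},{"fingers":1.5,"offset":[0,0,-0.6],"turn":[0,0,0]},{"fingers":1.5,"offset":[0,0,-0.6],"turn":[0,0,0]}]'

```text
t: 7.18
eef_pos: [0.5375, 0.1717, 0.1595]
tcp_rot: [-0.004, 3.138, -0.002]
force: [0.3, 1.9, -3.0]
grip_width: 0.213
```

Call:
play_rows --moves '[{"fingers":1.5,"offset":[0,0,-0.2],"turn":[0,0,0]},{"fingers":1.5,"offset":[0,0,-0.4],"turn":[0,0,0]},{"fingers":1.5,"offset":[0,0,-0.6],"turn":[0,0,0]},{"fingers":1.5,"offset":[0,0,-0.8],"turn":[0,0,0]},{"fingers":1.5,"offset":[0,0,-0.8],"turn":[0,0,0]}]'

```text
t: 7.6
eef_pos: [0.538, 0.172, 0.1517]
tcp_rot: [-0.004, 3.137, -0.001]
force: [1.1, 1.8, -2.4]
grip_width: 0.211
```

Call:
play_rows --moves '[{"fingers":1.5,"offset":[0,0,-0.2],"turn":[0,0,0]},{"fingers":1.5,"offset":[0,0,-0.4],"turn":[0,0,0]},{"fingers":1.5,"offset":[0,0,-0.6],"turn":[0,0,0]},{"fingers":1.5,"offset":[0,0,-0.8],"turn":[0,0,0]},{"fingers":1.5,"offset":[0,0,-0.8],"turn":[0,0,0]}]'

```text
t: 8.02
eef_pos: [0.538, 0.172, 0.1436]
tcp_rot: [-0.004, 3.137, -0.001]
force: [1.5, 1.2, -2.0]
grip_width: 0.211
```

Call:
play_rows --moves '[{"fingers":1.5,"offset":[0,0,-0.1],"turn":[0,0,0]},{"fingers":1.5,"offset":[0,0,-0.2],"turn":[0,0,0]},{"fingers":1.5,"offset":[0,0,-0.3],"turn":[0,0,0]},{"fingers":1.5,"offset":[0,0,-0.3],"turn":[0,0,0]}]'

```text
t: 8.35
eef_pos: [0.5381, 0.172, 0.1405]
tcp_rot: [-0.004, 3.137, -0.001]
force: [0.8, 2.4, 2.2]
grip_width: 0.215
```

```bash
python3 - <<'E'
from h import *
s=state(); C=cam('wrist'); im=cv2.cvtColor(viewer.get_image('wrist'),cv2.COLOR_RGB2BGR); cv2.imwrite('pics/w6.png',im)
n='side';C=cam(n); im=cv2.cvtColor(viewer.get_image(n),cv2.COLOR_RGB2BGR)
x,y=map(int,proj(C,[.536,.173,.11])); crop(im,x-50,y-50,x+50,y+50,6,f'pics/{n}6c.png')
E
```

```text
{'t': 8.35, 'qpos': [0.3105, 0.3765, -0.2123, 0.9778, -0.002, 0.3079], 'eef_pos': [0.5381, 0.172, 0.1405], 'tcp_rot': [-0.0041, 3.1369, -0.0009], 'force': [0.7908, 2.395, 2.1686], 'grip_width': 0.2154}
```

View pics/side6c.png

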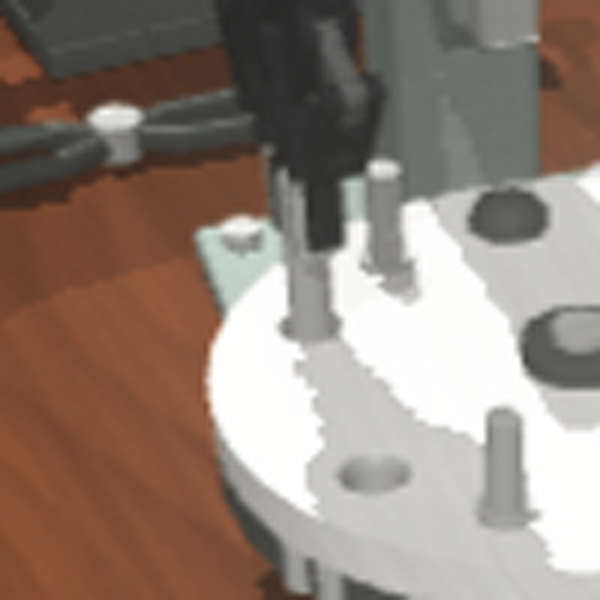

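View pics/w6.png

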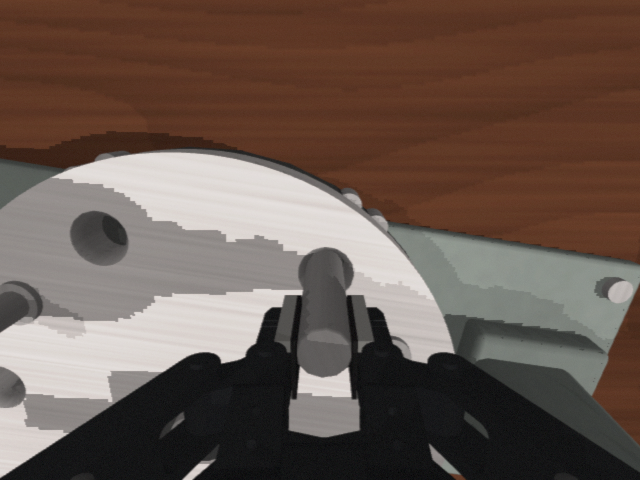

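The force step of about +5 N fits the start of the ball grip. The blank is upright and central in the mouth. I continue in millimetre steps, feeling for the stop.

Call:
play_rows --moves '[{"fingers":1.5,"offset":[0,0,-0.05],"turn":[0,0,0]},{"fingers":1.5,"offset":[0,0,-0.1],"turn":[0,0,0]},{"fingers":1.5,"offset":[0,0,-0.1],"turn":[0,0,0]}]'

```text
t: 8.7
eef_pos: [0.5382, 0.1721, 0.1394]
tcp_rot: [-0.004, 3.137, -0.001]
force: [0.5, 0.7, 1.9]
grip_width: 0.217
```

Call:
play_rows --moves '[{"fingers":1.5,"offset":[0,0,-0.05],"turn":[0,0,0]},{"fingers":1.5,"offset":[0,0,-0.1],"turn":[0,0,0]},{"fingers":1.5,"offset":[0,0,-0.1],"turn":[0,0,0]}]'

```text
t: 8.95
eef_pos: [0.5382, 0.172, 0.1382]
tcp_rot: [-0.004, 3.137, -0.001]
force: [0.5, 1.7, 0.7]
grip_width: 0.212
```

Call:
play_rows --moves '[{"fingers":1.5,"offset":[0,0,-0.05],"turn":[0,0,0]},{"fingers":1.5,"offset":[0,0,-0.1],"turn":[0,0,0]},{"fingers":1.5,"offset":[0,0,-0.1],"turn":[0,0,0]}]'

```text
t: 9.2
eef_pos: [0.5384, 0.1721, 0.1378]
tcp_rot: [-0.004, 3.136, -0.001]
force: [0.2, 0.7, 6.2]
grip_width: 0.216
```

Call:
play_rows --moves '[{"fingers":1.5,"offset":[0,0,-0.05],"turn":[0,0,0]},{"fingers":1.5,"offset":[0,0,-0.05],"turn":[0,0,0]}]'

```text
t: 9.37
eef_pos: [0.5384, 0.1721, 0.1378]
tcp_rot: [-0.004, 3.136, -0.001]
force: [-0.3, 0.7, 7.6]
grip_width: 0.215
```

Call:
play_rows --moves '[{"fingers":1.5,"offset":[0,0,-0.1],"turn":[0,0,0]},{"fingers":1.5,"offset":[0,0,-0.1],"turn":[0,0,0]}]'

```text
t: 9.53
eef_pos: [0.5385, 0.1721, 0.1377]
tcp_rot: [-0.004, 3.135, -0.0]
force: [-0.3, -0.4, 8.6]
grip_width: 0.215
```

Call:
play_rows --moves '[{"fingers":1.5,"offset":[0,0,-0.15],"turn":[0,0,0]},{"fingers":1.5,"offset":[0,0,-0.15],"turn":[0,0,0]}]'

```text
t: 9.7
eef_pos: [0.5386, 0.1722, 0.1375]
tcp_rot: [-0.004, 3.134, 0.0]
force: [-1.1, -0.3, 10.4]
grip_width: 0.219
```

Call:
play_rows --moves '[{"fingers":1.5,"offset":[0,0,-0.2],"turn":[0,0,0]},{"fingers":1.5,"offset":[0,0,-0.2],"turn":[0,0,0]}]'

```text
t: 9.87
eef_pos: [0.5388, 0.1722, 0.1374]
tcp_rot: [-0.004, 3.133, 0.001]
force: [-2.6, 0.3, 13.5]
grip_width: 0.214
```

```bash
python3 - <<'E'
from h import *
s=state(); im=cv2.cvtColor(viewer.get_image('wrist'),cv2.COLOR_RGB2BGR); crop(im,260,220,390,390,4,'pics/w7c.png')
n='side';C=cam(n); im=cv2.cvtColor(viewer.get_image(n),cv2.COLOR_RGB2BGR)
x,y=map(int,proj(C,[.536,.173,.12])); crop(im,x-30,y-40,x+30,y+30,8,f'pics/{n}7c.png')
im=cv2.imread('pics/w6.png');crop(im,260,220,390,390,4,'pics/w6c.png')
E
```

```text
{'t': 9.8667, 'qpos': [0.3105, 0.3768, -0.2206, 0.9646, -0.002, 0.3079], 'eef_pos': [0.5388, 0.1722, 0.1374], 'tcp_rot': [-0.0041, 3.1326, 0.0012], 'force': [-2.6015, 0.3309, 13.5257], 'grip_width': 0.214}
```

View pics/w7c.png

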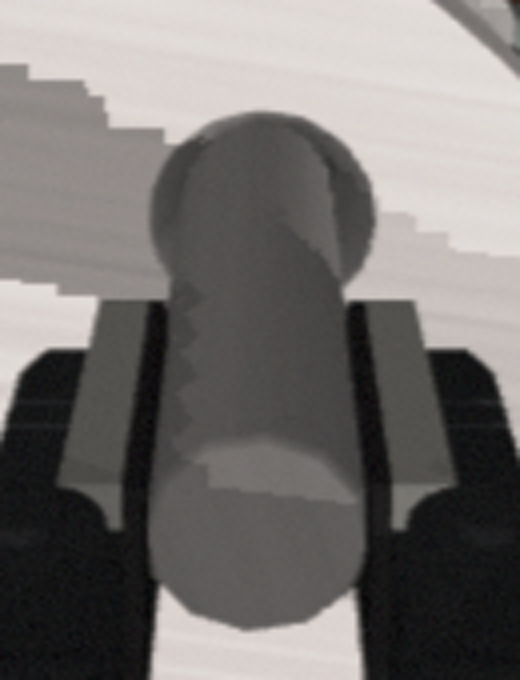

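View pics/w6c.png

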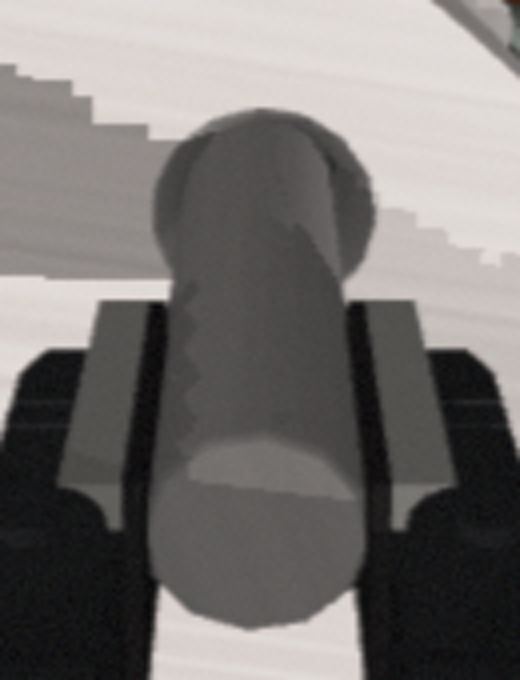

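View pics/side7c.png

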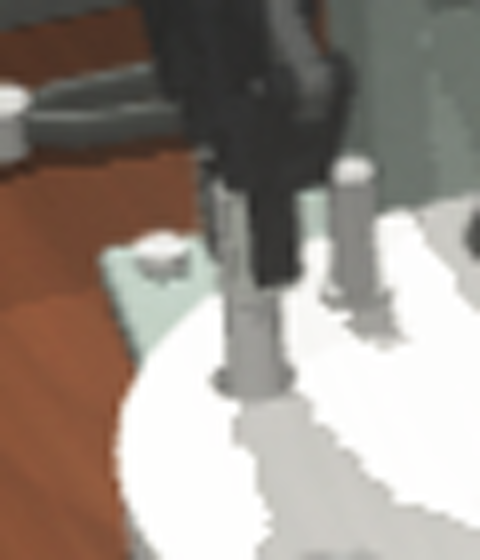

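No slip in the grip (the views before and after match). The reaction rises about 15–20 N/mm, like the backstop spring, at a depth of about 36 mm. To exclude a jam, I square up the small tilt and test again.

Call:
play_rows --moves '[{"fingers":1.5,"offset":[0,0,-0.1],"turn":[0.0,0.012,0]},{"fingers":1.5,"offset":[0,0,-0.15],"turn":[0.0,0.016,0]},{"fingers":1.5,"offset":[0,0,-0.15],"turn":[0.0,0.016,0]}]'

```text
t: 10.22
eef_pos: [0.5392, 0.1722, 0.1374]
tcp_rot: [0.004, -3.136, -0.002]
force: [-1.5, 0.5, 12.0]
grip_width: 0.219
```

No slide when squared up. The decisive test is to let go, then press on the blank's top with shut fingers so nothing can bind.

Call:
play_rows --moves '[{"fingers":1.5,"offset":[0,0,0.0],"turn":[0,-0.005,0]},{"fingers":4,"offset":[0,0,0.0],"turn":[0,-0.005,0]},{"fingers":4,"offset":[0,0,0.0],"turn":[0,-0.005,0]},{"fingers":4,"offset":[0,0,0.0],"turn":[0,-0.005,0]},{"fingers":4,"offset":[0,0,0.0],"turn":[0,-0.005,0]},{"fingers":4,"offset":[0,0,2],"turn":[0,-0.005,0]},{"fingers":4,"offset":[0,0,4.3],"turn":[0,-0.005,0]},{"fingers":4,"offset":[0,0,4.3],"turn":[0,-0.005,0]},{"fingers":0,"offset":[0,0,4.3],"turn":[0,-0.005,0]},{"fingers":0,"offset":[0,0,4.3],"turn":[0,-0.005,0]},{"fingers":0,"offset":[0,0,4.3],"turn":[0,-0.005,0]},{"fingers":0,"offset":[0,0,4.3],"turn":[0,-0.005,0]}]'

```text
t: 11.22
eef_pos: [0.5384, 0.172, 0.1793]
tcp_rot: [0.004, -3.139, -0.0]
force: [-0.5, 0.2, -0.4]
grip_width: 0.002
```

```bash
python3 - <<'E'
from h import *
s=state(); im=cv2.cvtColor(viewer.get_image('wrist'),cv2.COLOR_RGB2BGR); cv2.imwrite('pics/w8.png',im)
n='side';C=cam(n); im=cv2.cvtColor(viewer.get_image(n),cv2.COLOR_RGB2BGR)
x,y=map(int,proj(C,[.538,.172,.14])); print(x-50,y-50);crop(im,x-50,y-50,x+50,y+50,6,f'pics/{n}8c.png')
for z in (.1,.14,.168): print(z,[(a-b)*6 for a,b in zip(proj(C,[.5375,.170,z]),(x-50,y-50))])
E
```

```text
{'t': 11.2167, 'qpos': [0.3085, 0.3562, -0.1368, 1.0806, 0.0011, 0.306], 'eef_pos': [0.5384, 0.172, 0.1793], 'tcp_rot': [0.004, -3.1387, -0.0003], 'force': [-0.5108, 0.2068, -0.3982], 'grip_width': 0.0021}
216 118
0.1 [np.float64(309.94360637610066), np.float64(393.2835526251714)]
0.14 [np.float64(303.8271415837561), np.float64(308.4361476660189)]
0.168 [np.float64(299.4246096977537), np.float64(247.36436544228644)]
```

View pics/w8.png

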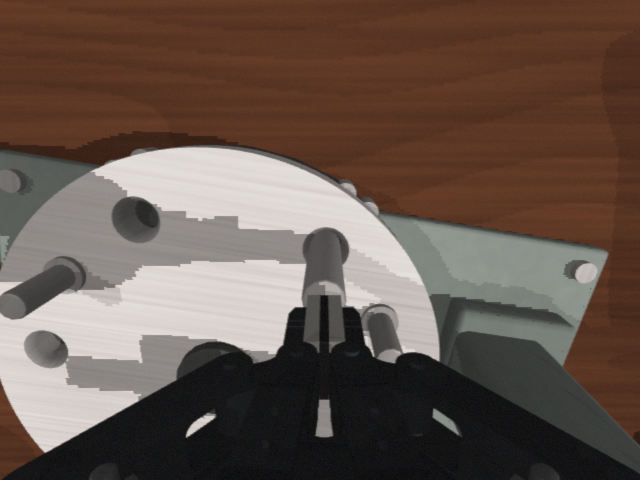

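View pics/side8c.png

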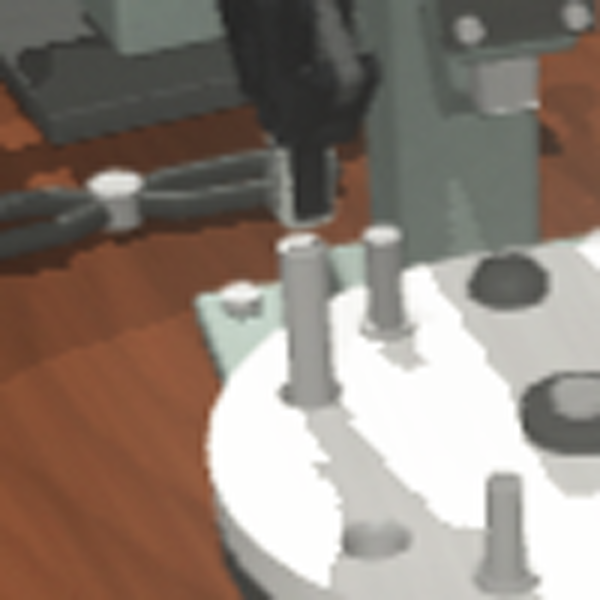

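The blank stands free and upright, about 69 proud. I press on its top.

Call:
play_rows --moves '[{"fingers":0,"offset":[0,0,-0.4],"turn":[0,0,0]},{"fingers":0,"offset":[0,0,-0.8],"turn":[0,0,0]},{"fingers":0,"offset":[0,0,-0.9],"turn":[0,0,0]},{"fingers":0,"offset":[0,0,-1.0],"turn":[0,0,0]},{"fingers":0,"offset":[0,0,-1.1],"turn":[0,0,0]},{"fingers":0,"offset":[0,0,-1.1],"turn":[0,0,0]}]'

```text
t: 11.82
eef_pos: [0.5388, 0.1722, 0.1688]
tcp_rot: [0.004, -3.14, -0.001]
force: [-0.1, 0.6, 0.5]
grip_width: 0.0
```

Call:
play_rows --moves '[{"fingers":0,"offset":[0,0,-0.05],"turn":[0,0,0]},{"fingers":0,"offset":[0,0,-0.1],"turn":[0,0,0]},{"fingers":0,"offset":[0,0,-0.1],"turn":[0,0,0]}]'

```text
t: 12.07
eef_pos: [0.5393, 0.1724, 0.1687]
tcp_rot: [0.004, -3.141, -0.002]
force: [-0.3, -0.6, 5.3]
grip_width: 0.002
```

Call:
play_rows --moves '[{"fingers":0,"offset":[0,0,-0.05],"turn":[0,0,0]},{"fingers":0,"offset":[0,0,-0.1],"turn":[0,0,0]},{"fingers":0,"offset":[0,0,-0.1],"turn":[0,0,0]}]'

```text
t: 12.32
eef_pos: [0.5397, 0.1726, 0.1686]
tcp_rot: [-0.004, 3.14, 0.003]
force: [-1.9, 0.8, 6.5]
grip_width: -0.001
```

Call:
play_rows --moves '[{"fingers":0,"offset":[-0.05,0,-0.1],"turn":[0,0,0]},{"fingers":0,"offset":[-0.05,0,-0.15],"turn":[0,0,0]},{"fingers":0,"offset":[-0.05,0,-0.15],"turn":[0,0,0]}]'

```text
t: 12.57
eef_pos: [0.5399, 0.1729, 0.1684]
tcp_rot: [-0.004, 3.138, 0.005]
force: [-0.8, 0.0, 7.5]
grip_width: 0.001
```

Call:
play_rows --moves '[{"fingers":0,"offset":[-0.05,0,-0.1],"turn":[0,0,0]},{"fingers":0,"offset":[-0.05,0,-0.2],"turn":[0,0,0]},{"fingers":0,"offset":[-0.05,0,-0.2],"turn":[0,0,0]}]'

```text
t: 12.82
eef_pos: [0.5403, 0.1733, 0.1683]
tcp_rot: [-0.004, 3.135, 0.006]
force: [-1.7, 0.4, 10.0]
grip_width: -0.005
```

Call:
play_rows --moves '[{"fingers":0,"offset":[-0.05,0,-0.15],"turn":[0,0,0]},{"fingers":0,"offset":[-0.05,0,-0.3],"turn":[0,0,0]},{"fingers":0,"offset":[-0.05,0,-0.3],"turn":[0,0,0]}]'

```text
t: 13.07
eef_pos: [0.5408, 0.1737, 0.1681]
tcp_rot: [-0.004, 3.131, 0.009]
force: [-2.8, -1.0, 13.9]
grip_width: -0.0
```

Call:
play_rows --moves '[{"fingers":0,"offset":[-0.1,-0.1,-0.2],"turn":[0,0.01,0]},{"fingers":0,"offset":[-0.1,-0.1,-0.4],"turn":[0,0.01,0]},{"fingers":0,"offset":[-0.1,-0.1,-0.4],"turn":[0,0.01,0]}]'

```text
t: 13.32
eef_pos: [0.5412, 0.1736, 0.1678]
tcp_rot: [-0.004, 3.137, 0.013]
force: [-3.6, 0.3, 20.0]
grip_width: 0.003
```

20 N on the top moves it only 1.0 mm (20 N/mm, the backstop's own rate). That is well over the 10 N ball grip, so it is on the backstop. I lift off clear and look.

Call:
play_rows --moves '[{"fingers":0,"offset":[-0.1,0,1.5],"turn":[0,0,0]},{"fingers":0,"offset":[-0.1,0,4],"turn":[0,0,0]},{"fingers":0,"offset":[-0.1,-4,4.2],"turn":[0,0,0.12]},{"fingers":3,"offset":[0.3,-8,4.2],"turn":[0,0,0.24]},{"fingers":3,"offset":[0.6,-12,4.2],"turn":[0,0,0.36]},{"fingers":4,"offset":[1.0,-16,4.2],"turn":[0,0,0.48]},{"fingers":4,"offset":[1.3,-16.3,4.2],"turn":[0,0,0.6]},{"fingers":4,"offset":[1.3,-16.3,4.2],"turn":[0,0,0.72]},{"fingers":4,"offset":[1.3,-16.3,4.2],"turn":[0,0,0.83]},{"fingers":4,"offset":[1.3,-16.3,4.2],"turn":[0,0,0.885]},{"fingers":4,"offset":[1.3,-16.3,4.2],"turn":[0,0,0.885]},{"fingers":4,"offset":[1.3,-16.3,4.2],"turn":[0,0,0.885]}]'

```text
t: 14.32
eef_pos: [0.554, 0.0105, 0.2094]
tcp_rot: [-1.347, 2.838, 0.015]
force: [-0.0, -0.2, -0.4]
grip_width: 0.467
```

```bash
python3 - <<'E'
from h import *
s=state(); C=cam('wrist');im=cv2.cvtColor(viewer.get_image('wrist'),cv2.COLOR_RGB2BGR); cv2.imwrite('pics/w9.png',im)
print('peg px',proj(C,[.5543,.0102,.145]),proj(C,[.5543,.0102,.1]))
m=R.from_rotvec(s['tcp_rot']).as_matrix(); print(m.round(4), np.degrees(np.arctan2(m[1,1],m[0,1])))
n='side';C=cam(n); im=cv2.cvtColor(viewer.get_image(n),cv2.COLOR_RGB2BGR); crop(im,210,110,390,270,4,f'pics/{n}9c.png')
E
```

```text
{'t': 14.3167, 'qpos': [0.0138, 0.3224, -0.107, 1.1451, 0.0088, -0.8722], 'eef_pos': [0.554, 0.0105, 0.2094], 'tcp_rot': [-1.3466, 2.838, 0.0151], 'force': [-0.0078, -0.182, -0.3902], 'grip_width': 0.4668}
peg px (np.float64(322.62848882357036), np.float64(261.6816842801007)) (np.float64(322.2529537130445), np.float64(238.3283512927426))
[[-0.6325 -0.7746 -0.0039]
 [-0.7746  0.6324  0.0088]
 [-0.0044  0.0085 -1.    ]] 140.7678804637556
```

View pics/w9.png

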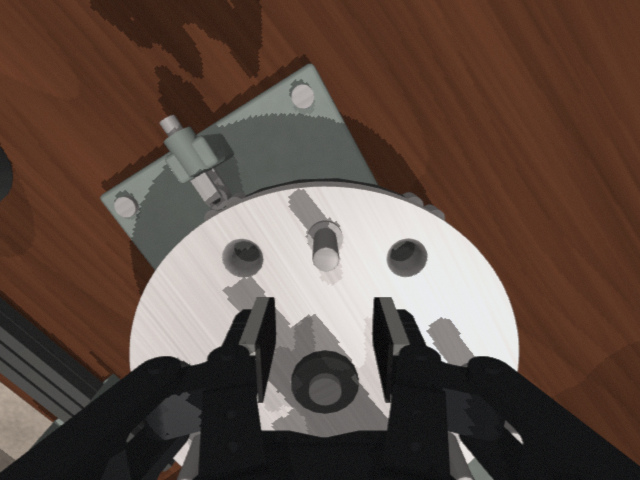

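View pics/side9c.png

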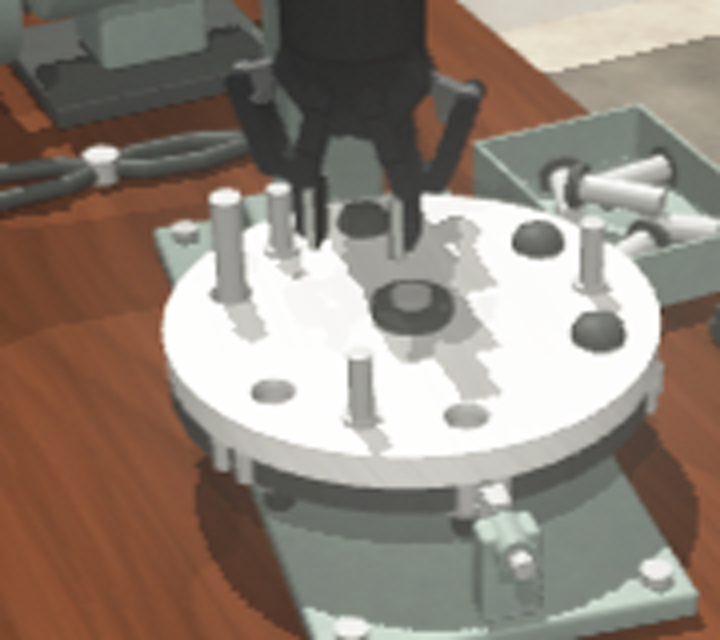

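The peg sits centred between the fingers (top at 326,258, about 1.7 mm off). The blank stands upright and the dial has not moved. I go down astride the peg and narrow the jaws.

Call:
play_rows --moves '[{"fingers":4,"offset":[-0.1,0.1,-3],"turn":[-0.009,-0.004,0]},{"fingers":4,"offset":[-0.1,0.1,-6],"turn":[-0.009,-0.004,0]},{"fingers":4,"offset":[-0.1,0.1,-8.5],"turn":[-0.009,-0.004,0]},{"fingers":4,"offset":[-0.1,0.1,-9.6],"turn":[-0.009,-0.004,0]},{"fingers":2.6,"offset":[-0.1,0.1,-9.6],"turn":[-0.009,-0.004,0]},{"fingers":2.6,"offset":[-0.1,0.1,-9.6],"turn":[-0.009,-0.004,0]},{"fingers":2.6,"offset":[-0.1,0.1,-9.6],"turn":[-0.009,-0.004,0]}]'

```text
t: 15.0
eef_pos: [0.554, 0.0118, 0.1146]
tcp_rot: [-1.347, 2.836, -0.002]
force: [-0.6, 0.5, -0.0]
grip_width: 0.309
```

```bash
python3 - <<'E'
from h import *
s=state(); im=cv2.cvtColor(viewer.get_image('wrist'),cv2.COLOR_RGB2BGR); crop(im,220,180,420,380,3,'pics/w10.png')
p=s['eef_pos']; c=np.array([.626,.1003]); d=np.array(p[:2])-c; print(np.linalg.norm(d),np.degrees(np.arctan2(d[1],d[0])))
a0=np.arctan2(d[1],d[0]); 
for th in np.radians(np.arange(3,64.1,3)):
    q=c+.115*np.array([np.cos(a0-th),np.sin(a0-th)])-p[:2]; print(round(np.degrees(th)),round(-th,3),(q*100).round(2))
E
```

```text
{'t': 15.0, 'qpos': [0.0214, 0.3816, -0.2786, 0.9084, -0.0002, -0.8652], 'eef_pos': [0.554, 0.0118, 0.1146], 'tcp_rot': [-1.3466, 2.8362, -0.0017], 'force': [-0.5976, 0.5306, -0.044], 'grip_width': 0.3095}
0.11410995283981784 -129.11928919508577
3 -0.052 [-0.51  0.32]
6 -0.105 [-0.95  0.74]
9 -0.157 [-1.36  1.18]
12 -0.209 [-1.75  1.63]
15 -0.262 [-2.12  2.11]
18 -0.314 [-2.46  2.61]
21 -0.367 [-2.77  3.12]
24 -0.419 [-3.06  3.65]
27 -0.471 [-3.32  4.2 ]
30 -0.524 [-3.55  4.75]
33 -0.576 [-3.74  5.32]
36 -0.628 [-3.91  5.9 ]
39 -0.681 [-4.05  6.49]
42 -0.733 [-4.16  7.08]
45 -0.785 [-4.24  7.67]
48 -0.838 [-4.29  8.28]
51 -0.89 [-4.3   8.88]
54 -0.942 [-4.28  9.48]
57 -0.995 [-4.23 10.08]
60 -1.047 [-4.16 10.68]
63 -1.1 [-4.04 11.27]
```

View pics/w10.png

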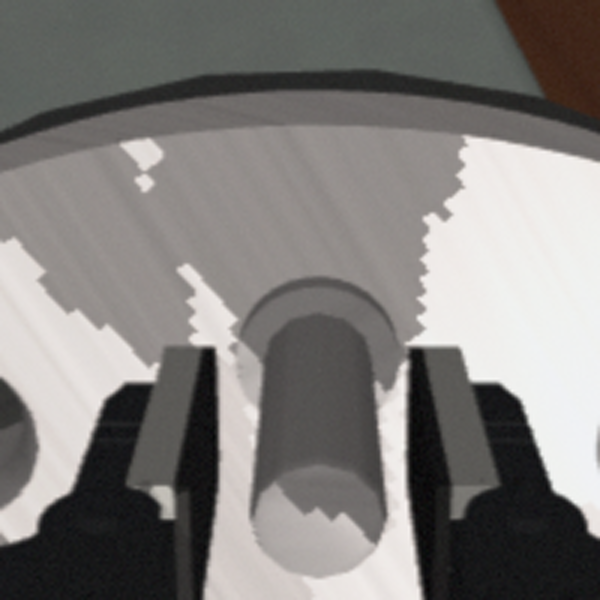

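The peg is centred with about 4–5 mm clear on each side. I turn the first 30° clockwise along the arc.

Call:
play_rows --moves '[{"fingers":2.6,"offset":[-0.51,0.32,0],"turn":[0,0,-0.052]},{"fingers":2.6,"offset":[-0.95,0.74,0],"turn":[0,0,-0.105]},{"fingers":2.6,"offset":[-1.36,1.18,0],"turn":[0,0,-0.157]},{"fingers":2.6,"offset":[-1.75,1.63,0],"turn":[0,0,-0.209]},{"fingers":2.6,"offset":[-2.12,2.11,0],"turn":[0,0,-0.262]},{"fingers":2.6,"offset":[-2.46,2.61,0],"turn":[0,0,-0.314]},{"fingers":2.6,"offset":[-2.77,3.12,0],"turn":[0,0,-0.367]},{"fingers":2.6,"offset":[-3.06,3.65,0],"turn":[0,0,-0.419]},{"fingers":2.6,"offset":[-3.32,4.2,0],"turn":[0,0,-0.471]},{"fingers":2.6,"offset":[-3.55,4.75,0],"turn":[0,0,-0.524]},{"fingers":2.6,"offset":[-3.55,4.75,0],"turn":[0,0,-0.524]}]'

```text
t: 15.97
eef_pos: [0.5196, 0.06, 0.1164]
tcp_rot: [-0.565, 3.085, -0.003]
force: [0.6, -0.1, -0.0]
grip_width: 0.303
```

```bash
python3 - <<'E'
from h import *
s=state(); im=cv2.cvtColor(viewer.get_image('wrist'),cv2.COLOR_RGB2BGR); crop(im,220,180,420,380,3,'pics/w11.png')
p=s['eef_pos']; c=np.array([.626,.1003]); d=np.array(p[:2])-c; a0=np.arctan2(d[1],d[0]); print(np.linalg.norm(d),np.degrees(a0))
m=R.from_rotvec(s['tcp_rot']).as_matrix(); y0=np.arctan2(m[1,1],m[0,1]); print(np.degrees(y0))
ae=np.radians(170.74)
if a0<0:a0+=2*np.pi
print('to go',np.degrees(a0-ae))
for f in np.append(np.arange(3,np.degrees(a0-ae),3),np.degrees(a0-ae)+np.array([0,1,2])):
    th=np.radians(f);q=c+.115*np.array([np.cos(a0-th),np.sin(a0-th)])-p[:2]; print(round(f,1),round(a0-th-np.pi/2-y0,3),(q*100).round(2))
n='side'; im=cv2.cvtColor(viewer.get_image(n),cv2.COLOR_RGB2BGR); crop(im,210,110,390,270,4,f'pics/{n}11c.png')
E
```

```text
{'t': 15.9667, 'qpos': [0.1159, 0.3298, -0.3551, 0.8808, -0.0017, -0.2465], 'eef_pos': [0.5196, 0.06, 0.1164], 'tcp_rot': [-0.5652, 3.0853, -0.0032], 'force': [0.5622, -0.0898, -0.0027], 'grip_width': 0.3031}
0.11376758444025169 -159.22837529053925
110.7627071930058
to go 30.031624709460736
3.0 -0.052 [-0.31  0.52]
6.0 -0.105 [-0.48  1.1 ]
9.0 -0.157 [-0.62  1.69]
12.0 -0.209 [-0.73  2.28]
15.0 -0.262 [-0.8   2.88]
18.0 -0.314 [-0.85  3.48]
21.0 -0.366 [-0.86  4.08]
24.0 -0.419 [-0.84  4.68]
27.0 -0.471 [-0.79  5.28]
30.0 -0.523 [-0.71  5.88]
30.0 -0.524 [-0.71  5.89]
31.0 -0.541 [-0.68  6.08]
32.0 -0.559 [-0.64  6.28]
```

View pics/w11.png

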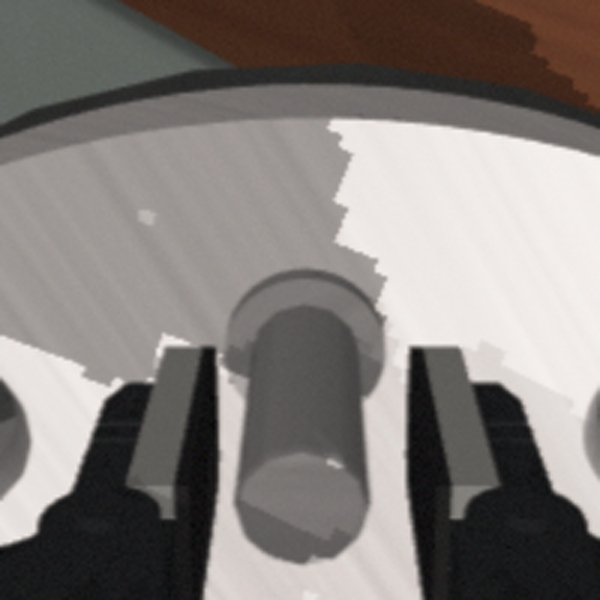

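View pics/side11c.png

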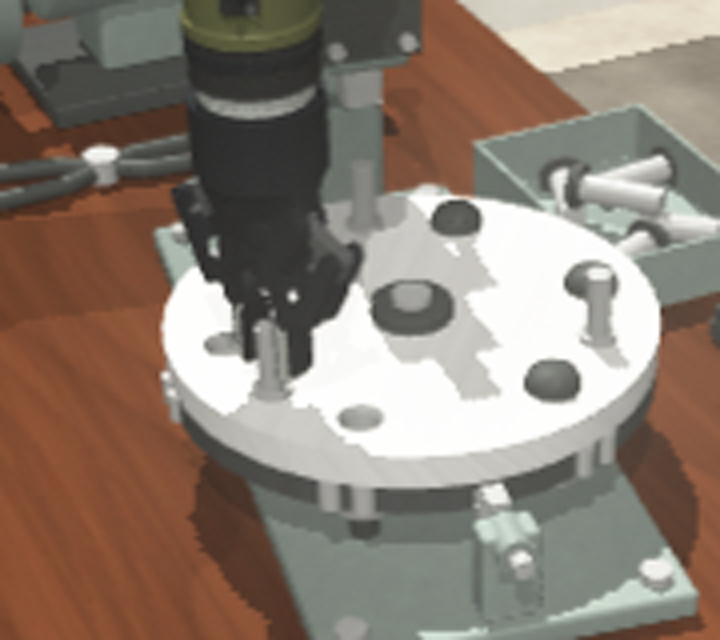

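It is half-way and going smoothly, with the peg near the trailing finger. I do the remaining 30°, slower into the click.

Call:
play_rows --moves '[{"fingers":2.6,"offset":[-0.31,0.52,0],"turn":[0,0,-0.052]},{"fingers":2.6,"offset":[-0.48,1.1,0],"turn":[0,0,-0.105]},{"fingers":2.6,"offset":[-0.62,1.69,0],"turn":[0,0,-0.157]},{"fingers":2.6,"offset":[-0.73,2.28,0],"turn":[0,0,-0.209]},{"fingers":2.6,"offset":[-0.8,2.88,0],"turn":[0,0,-0.262]},{"fingers":2.6,"offset":[-0.85,3.48,0],"turn":[0,0,-0.314]},{"fingers":2.6,"offset":[-0.86,4.08,0],"turn":[0,0,-0.366]},{"fingers":2.6,"offset":[-0.85,4.4,0],"turn":[0,0,-0.393]},{"fingers":2.6,"offset":[-0.84,4.68,0],"turn":[0,0,-0.419]},{"fingers":2.6,"offset":[-0.82,5.0,0],"turn":[0,0,-0.445]},{"fingers":2.6,"offset":[-0.79,5.28,0],"turn":[0,0,-0.471]},{"fingers":2.6,"offset":[-0.75,5.6,0],"turn":[0,0,-0.497]},{"fingers":2.6,"offset":[-0.71,5.88,0],"turn":[0,0,-0.523]},{"fingers":2.6,"offset":[-0.71,5.88,0],"turn":[0,0,-0.523]},{"fingers":2.6,"offset":[-0.71,5.88,0],"turn":[0,0,-0.523]}]'

```text
t: 17.32
eef_pos: [0.5131, 0.1094, 0.1164]
tcp_rot: [0.254, 3.124, -0.035]
force: [1.7, -23.6, 1.5]
grip_width: 0.305
```

```bash
python3 - <<'E'
from h import *
s=state(); im=cv2.cvtColor(viewer.get_image('wrist'),cv2.COLOR_RGB2BGR); crop(im,220,180,420,380,3,'pics/w12.png')
p=s['eef_pos']; c=np.array([.626,.1003]); d=np.array(p[:2])-c; a0=np.arctan2(d[1],d[0]); print(np.linalg.norm(d),np.degrees(a0))
n='side'; im=cv2.cvtColor(viewer.get_image(n),cv2.COLOR_RGB2BGR); crop(im,210,110,390,270,4,f'pics/{n}12c.png')
E
```

```text
{'t': 17.3167, 'qpos': [0.2243, 0.3356, -0.3462, 0.8889, -0.0232, 0.3865], 'eef_pos': [0.5131, 0.1094, 0.1164], 'tcp_rot': [0.2539, 3.124, -0.0347], 'force': [1.7222, -23.5659, 1.5019], 'grip_width': 0.3049}
0.11323448496269398 175.37807725928204
```

View pics/w12.png

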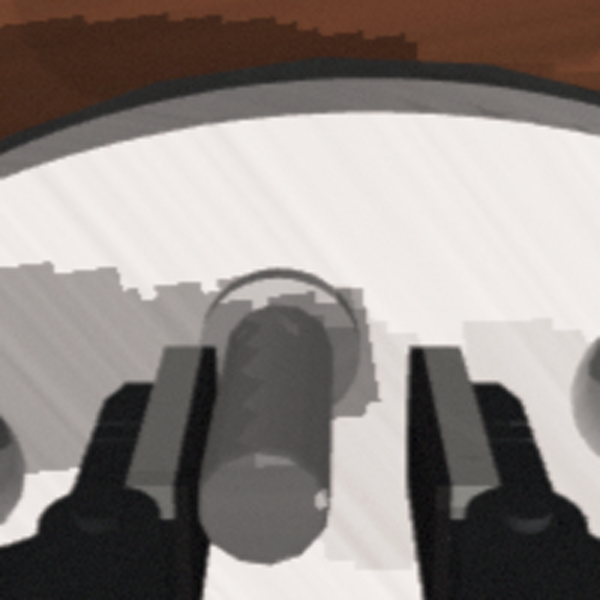

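View pics/side12c.png

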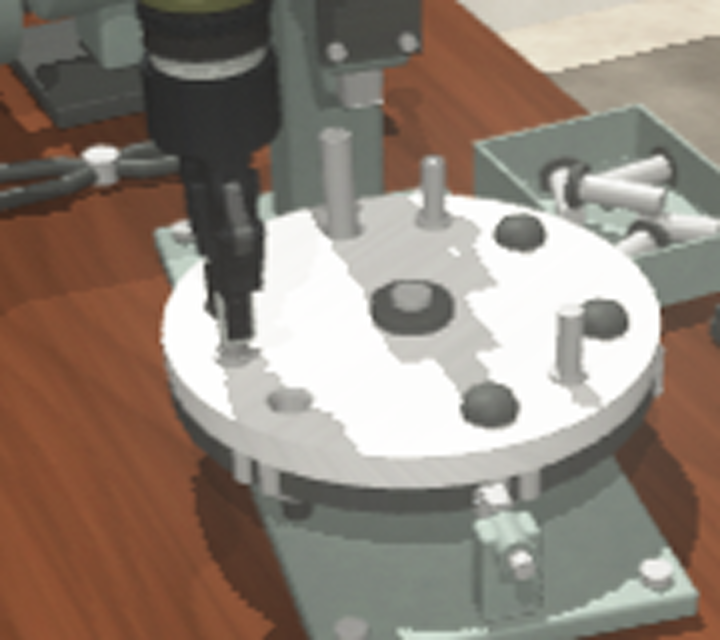

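The push stalls at about 53° with 23 N on the entry bump. I keep the same target (centre on the click) and let it build, since the leading finger guards against overshoot.

Call:
play_rows --moves '[{"fingers":2.6,"offset":[-0.06,0.3,0],"turn":[0,0,0]},{"fingers":2.6,"offset":[-0.06,0.6,0],"turn":[0,0,0]},{"fingers":2.6,"offset":[-0.06,0.6,0],"turn":[0,0,0]}]'

```text
t: 17.67
eef_pos: [0.513, 0.1089, 0.1166]
tcp_rot: [0.258, 3.121, -0.056]
force: [0.9, -17.3, 1.0]
grip_width: 0.302
```

```bash
python3 - <<'E'
from h import *
s=state()
im=cv2.cvtColor(viewer.get_image('scene'),cv2.COLOR_RGB2BGR); crop(im,320,200,500,350,4.4,'pics/scene13c.png')
im=cv2.cvtColor(viewer.get_image('side'),cv2.COLOR_RGB2BGR); crop(im,210,60,390,210,4.4,'pics/side13c.png')
im=cv2.cvtColor(viewer.get_image('wrist'),cv2.COLOR_RGB2BGR); cv2.imwrite('pics/w13.png',im)
E
```

```text
{'t': 17.6667, 'qpos': [0.2316, 0.3365, -0.3445, 0.8918, -0.0367, 0.3964], 'eef_pos': [0.513, 0.1089, 0.1166], 'tcp_rot': [0.2577, 3.1211, -0.0557], 'force': [0.9124, -17.3238, 1.004], 'grip_width': 0.3022}
```

View pics/scene13c.png

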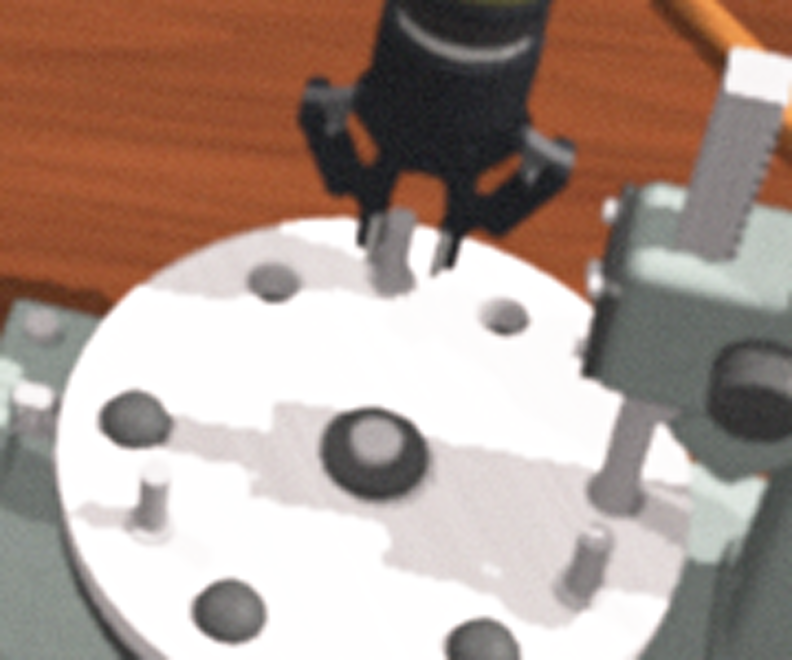

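View pics/side13c.png

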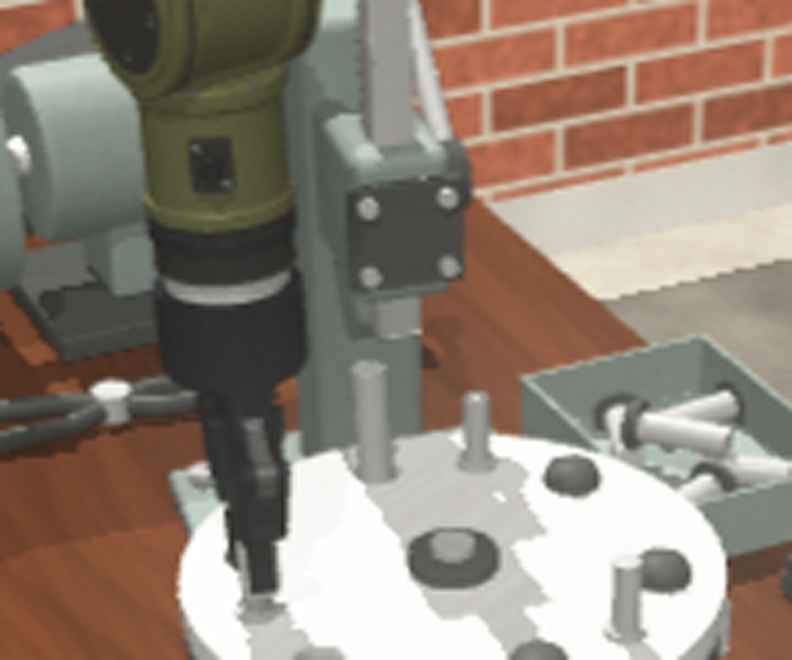

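View pics/w13.png

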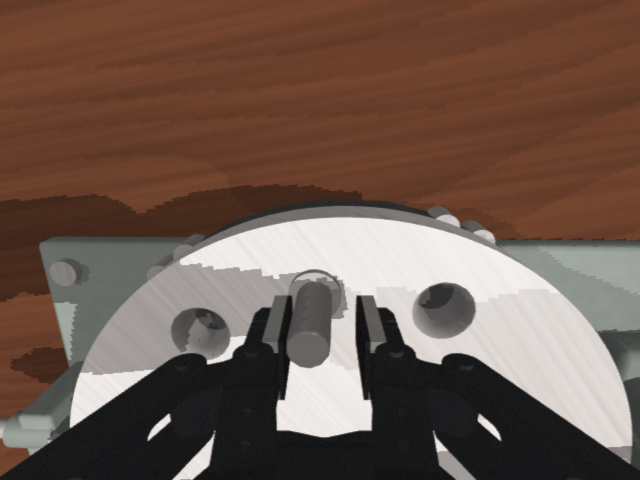

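```bash
python3 - <<'E'
from h import *
c=np.array([.62717,.10269]); C=cam('scene')
for a,q,z in((210,(505,317),.1),(270,(274,281),.1),(0,(155,468),.145),(120,(596,538),.145),(150,(617,497),.1)):
    X=atz(C,320+q[0]/4.4,200+q[1]/4.4,z); d=X[:2]-c; print(a,(a-np.degrees(np.arctan2(d[1],d[0]))-9.26)%360,np.linalg.norm(d))
s=ctrl.sense(); m=R.from_rotvec(s['tcp_rot']).as_matrix(); print(m[:,2], s['moment'],s['force'])
E
```

```text
210 53.24960821174337 0.115117234401263
270 53.14402441476284 0.11694218031329179
0 53.5883345187555 0.11502872820820834
120 53.54675274554786 0.11454706789484323
150 53.37708951344798 0.11532043823817231
[ 0.00640326 -0.03576784 -0.99933961] [-3.22795307 -0.2748339   0.04497489] [  1.8105164  -17.76407169  -0.80788676]
```

Vision puts the dial at 53.4°, just before the last bump, with nothing else touching and the blank's top well under the ram. The wrist was yielding in tilt, so I square the tool and push on to no more than the click.

Call:
play_rows --moves '[{"fingers":2.6,"offset":[-0.05,0.7,0],"turn":[0.036,0.006,0]},{"fingers":2.6,"offset":[-0.05,0.9,0],"turn":[0.036,0.006,0]},{"fingers":2.6,"offset":[-0.05,1.0,0],"turn":[0.036,0.006,0]},{"fingers":2.6,"offset":[-0.05,1.1,0],"turn":[0.036,0.006,0]},{"fingers":2.6,"offset":[-0.05,1.1,0],"turn":[0.036,0.006,0]}]'

```text
t: 18.23
eef_pos: [0.513, 0.1095, 0.1168]
tcp_rot: [0.265, 3.126, -0.034]
force: [2.3, -27.6, 2.0]
grip_width: 0.302
```

Call:
play_rows --moves '[{"fingers":2.6,"offset":[-0.05,1.0,0],"turn":[0.025,0.004,0]},{"fingers":2.6,"offset":[-0.05,1.2,0],"turn":[0.025,0.004,0]},{"fingers":2.6,"offset":[-0.05,1.4,0],"turn":[0.025,0.004,0]},{"fingers":2.6,"offset":[-0.05,1.4,0],"turn":[0.025,0.004,0]}]'

```text
t: 18.57
eef_pos: [0.5129, 0.1139, 0.1168]
tcp_rot: [0.273, 3.129, -0.026]
force: [1.2, -16.1, 0.8]
grip_width: 0.301
```

```bash
python3 - <<'E'
from h import *
s=state(); im=cv2.cvtColor(viewer.get_image('side'),cv2.COLOR_RGB2BGR); cv2.imwrite('pics/side14.png',im); crop(im,230,190,390,290,5,'pics/side14c.png')
im=cv2.cvtColor(viewer.get_image('scene'),cv2.COLOR_RGB2BGR); cv2.imwrite('pics/scene14.png',im); crop(im,290,200,510,390,3.6,'pics/scene14c.png')
E
```

```text
{'t': 18.5667, 'qpos': [0.2281, 0.3395, -0.3387, 0.8969, -0.0158, 0.402], 'eef_pos': [0.5129, 0.1139, 0.1168], 'tcp_rot': [0.2727, 3.1289, -0.0258], 'force': [1.1927, -16.0954, 0.8044], 'grip_width': 0.3008}
```

View pics/side14c.png

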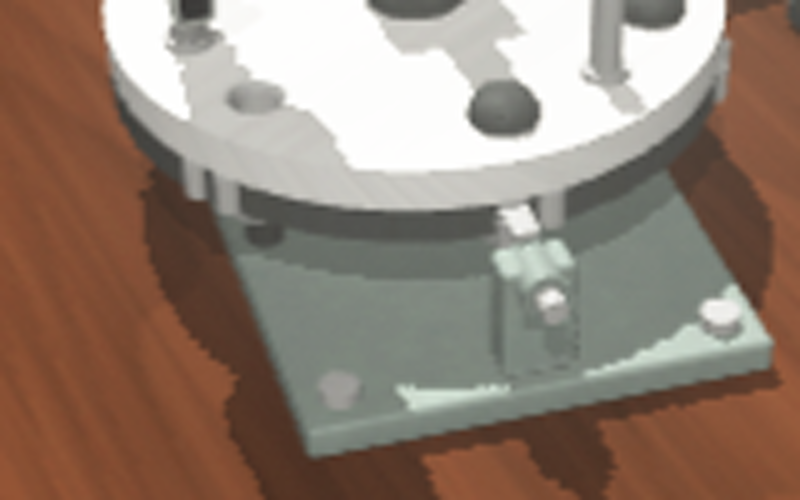

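View pics/scene14c.png

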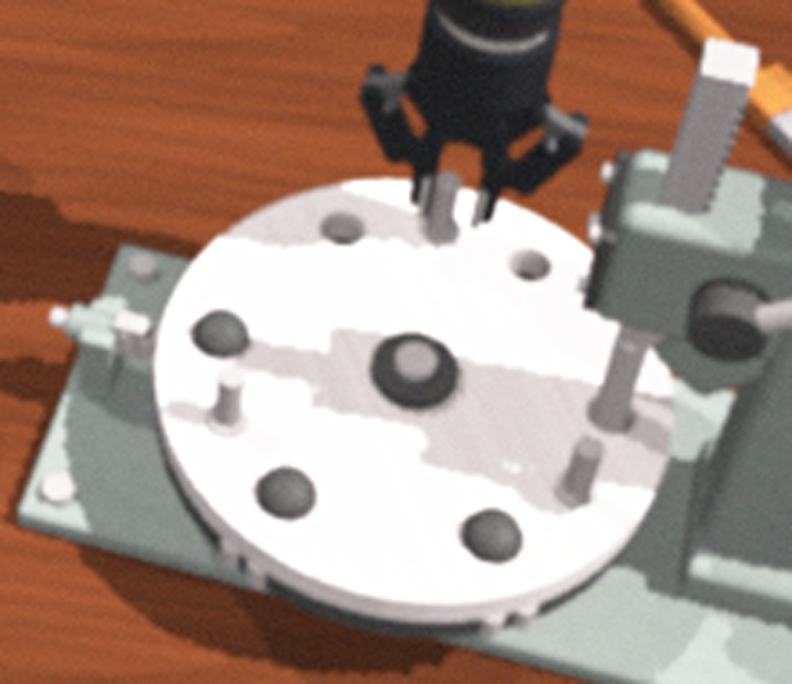

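It moved to about 55.6°, still climbing the bump, so I push a little more.

Call:
play_rows --moves '[{"fingers":2.6,"offset":[0,0.6,0],"turn":[0.02,0.003,0]},{"fingers":2.6,"offset":[0,0.8,0],"turn":[0.02,0.003,0]},{"fingers":2.6,"offset":[0,0.8,0],"turn":[0.02,0.003,0]}]'

```text
t: 18.92
eef_pos: [0.5136, 0.1244, 0.1173]
tcp_rot: [-0.271, -3.126, -0.016]
force: [0.0, -8.3, 0.2]
grip_width: 0.301
```

It clicked through. I ease back so that the fingers straddle the peg freely.

Call:
play_rows --moves '[{"fingers":2.6,"offset":[-0.05,-0.3,0],"turn":[-0.01,0,0]},{"fingers":2.6,"offset":[-0.1,-0.55,0],"turn":[-0.01,0,0]},{"fingers":2.6,"offset":[-0.1,-0.55,0],"turn":[-0.01,0,0]}]'

```text
t: 19.17
eef_pos: [0.5127, 0.1191, 0.1176]
tcp_rot: [-0.27, -3.127, -0.001]
force: [-0.7, 0.3, -0.3]
grip_width: 0.3
```

```bash
python3 - <<'E'
from h import *
s=state(); im=cv2.cvtColor(viewer.get_image('wrist'),cv2.COLOR_RGB2BGR); crop(im,220,180,420,380,3,'pics/w15.png')
im=cv2.cvtColor(viewer.get_image('scene'),cv2.COLOR_RGB2BGR); crop(im,290,200,510,390,3.6,'pics/scene15c.png')
E
```

```text
{'t': 19.1667, 'qpos': [0.2273, 0.3389, -0.3374, 0.8967, 0.0016, 0.3995], 'eef_pos': [0.5127, 0.1191, 0.1176], 'tcp_rot': [-0.2699, -3.1273, -0.0013], 'force': [-0.7265, 0.3439, -0.2837], 'grip_width': 0.3004}
```

View pics/w15.png

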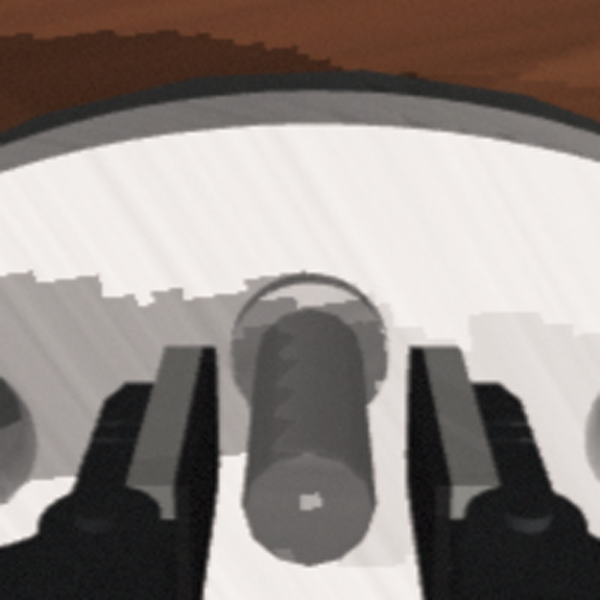

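View pics/scene15c.png

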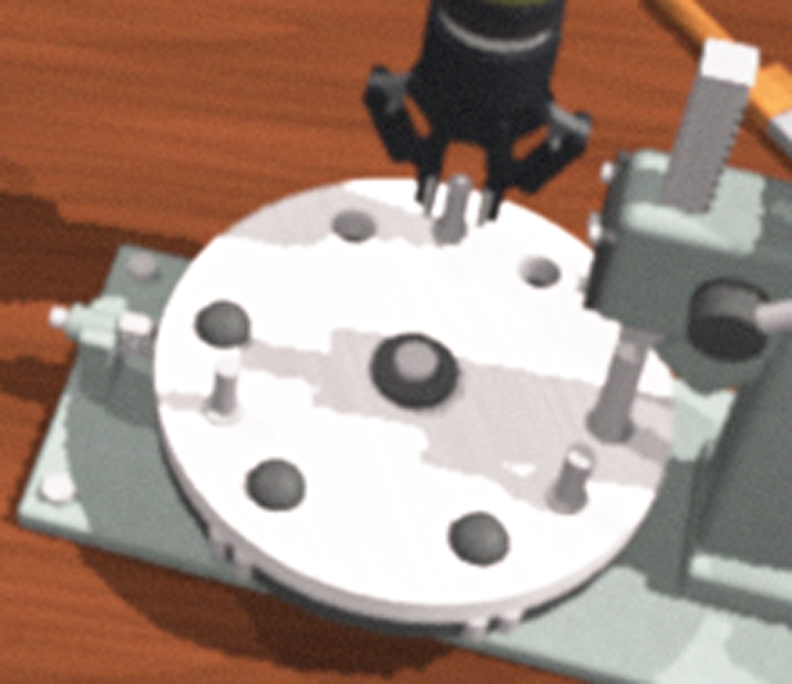

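The peg is free and centred between the pads with no force. I open a little, lift straight up, retreat and measure the dial.

Call:
play_rows --moves '[{"fingers":3,"offset":[0,0,0],"turn":[0,0,0]},{"fingers":3,"offset":[0,0,1.5],"turn":[0,0,0]},{"fingers":3,"offset":[0,0,4],"turn":[0,0,0]},{"fingers":3,"offset":[0,0,8],"turn":[0,0,0]},{"fingers":3,"offset":[-4,-2,11],"turn":[0,0,0]},{"fingers":3,"offset":[-8,-4,13],"turn":[0,0,0]},{"fingers":3,"offset":[-10,-6,13],"turn":[0,0,0]},{"fingers":3,"offset":[-10,-6,13],"turn":[0,0,0]},{"fingers":3,"offset":[-10,-6,13],"turn":[0,0,0]}]'

```text
t: 20.02
eef_pos: [0.4113, 0.0587, 0.2485]
tcp_rot: [-0.272, -3.129, -0.002]
force: [0.6, -0.2, -0.6]
grip_width: 0.347
```

```bash
python3 - <<'E'
from h import *
s=state()
im=cv2.cvtColor(viewer.get_image('scene'),cv2.COLOR_RGB2BGR); crop(im,290,200,510,390,3.6,'pics/scene16c.png')
im=cv2.cvtColor(viewer.get_image('side'),cv2.COLOR_RGB2BGR);  crop(im,220,90,400,250,4.4,'pics/side16c.png'); cv2.imwrite('pics/side16.png',im)
E
```

```text
{'t': 20.0167, 'qpos': [0.1404, 0.0649, -0.3349, 1.1717, 0.0017, 0.3138], 'eef_pos': [0.4113, 0.0587, 0.2485], 'tcp_rot': [-0.272, -3.1287, -0.0024], 'force': [0.5736, -0.1827, -0.6278], 'grip_width': 0.3467}
```

View pics/scene16c.png

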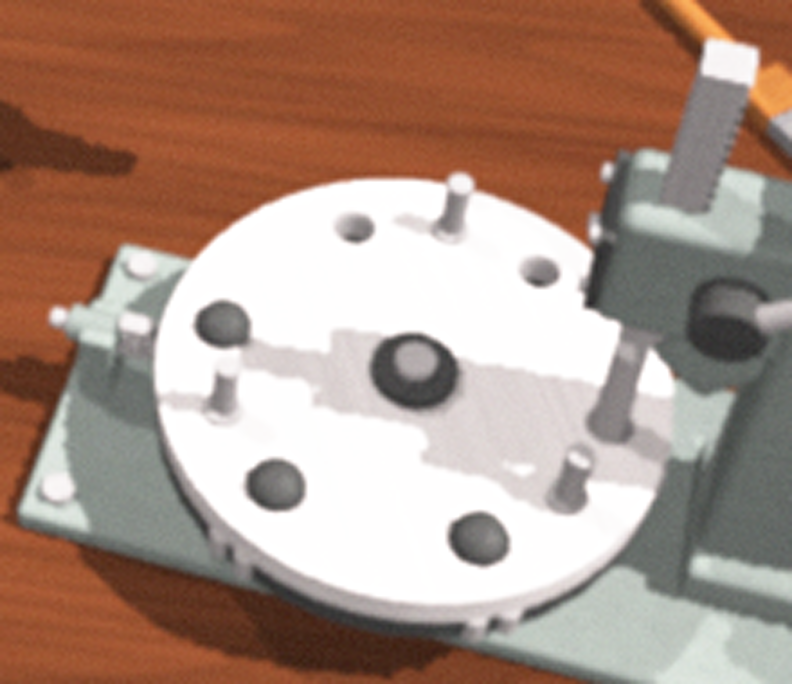

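View pics/side16c.png

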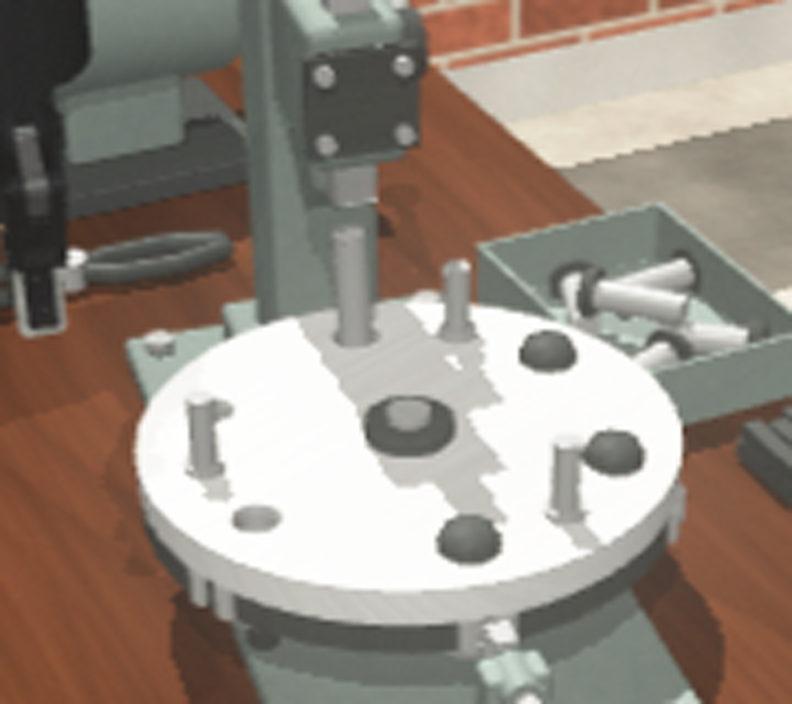

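```bash
python3 - <<'E'
from h import *
c=np.array([.62717,.10269]); C=cam('scene')
for a,q,z in((210,(540,270),.1),(270,(354,227),.1),(0,(229,359),.145),(120,(580,452),.145),(240,(460,180),.145)):
    X=atz(C,290+q[0]/3.6,200+q[1]/3.6,z); d=X[:2]-c; print(a,(a-np.degrees(np.arctan2(d[1],d[0]))-9.26)%360,np.linalg.norm(d))
c=np.array([.6263,.0969]);D=cam('side'); t=np.radians(90)-.1643
for z in(.1,.147,.165,.168,.171,.19): print(z,[(a-b)*4.4 for a,b in zip(proj(D,[c[0]+.115*np.cos(t),c[1]+.115*np.sin(t),z]),(220,90))])
E
```

```text
210 59.78419968252151 0.11635472741512592
270 59.96798439163399 0.11544305196979535
0 61.8719042670672 0.11323369827037279
120 59.74706058759906 0.11290313908579702
240 59.54842723168354 0.1175587041296896
0.1 [np.float64(355.15787840853613), np.float64(336.9376863771522)]
0.147 [np.float64(352.8001344260611), np.float64(265.5269355681648)]
0.165 [np.float64(351.8739063533159), np.float64(237.47357498841384)]
0.168 [np.float64(351.7182486241411), np.float64(232.75905322853555)]
0.171 [np.float64(351.56221985234583), np.float64(228.03329342402483)]
0.19 [np.float64(350.56533496644795), np.float64(197.83989723629793)]
```

```bash
python3 - <<'E'
from plant import ctrl
print(ctrl.job_done())
E
```

```text
the job is handed in; nothing more can be done
None
```

I set the steel blank in the loading nest, pushed it home, turned the dial one click clockwise by a peg, let go and handed the job in at about 20 s. There was no verdict, so what follows is my own measurements.

- **Seating:** the blank stopped at about 36–37 mm depth, standing about 68–69 mm proud. That is the shallow edge of the allowed range (47–69 mm proud). Pressing on its top with shut fingers took 20 N for 1 mm of give, which matches the backstop spring and exceeds the 10 N ball grip. I therefore took it as home; the backstop itself cannot be seen.
- **Turning:** the entry to the click held against up to 28 N on the peg, more than the stated 9–14 N. I saw nothing else touching, and it then went in with slightly more push. I backed the fingers off the peg before lifting.
- **Final views:**
  - Four of five dial marks in the scene picture read 59.5–60.0°. One peg read 61.9°, probably a pixel-reading error.
  - The blank stands upright and its top is about 168 mm above the bench. In the side view it lies within about 1–2 mm of the point below the ram.
  - The gripper is clear and reads no force.
- **Not re-checked:** I did not measure the drift, chisel, hammer and tin again at the end. The arm came near the drift and chisel only when it took the blank from the rack.

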